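# Fetch the sample strip from behind the reagents

## Robot

A 7-joint arm with a two-finger parallel gripper is mounted at the origin on a cart in front of the work surface, level with it; the furniture and walls round the work are solid. World frame = base frame: x ahead of the robot, y to its left, z up, the work surface at z = 0. Lengths are in m, angles in rad, forces in N, time in s.
With the tool pointing down it reaches from about 0.425 to 1.025 m from the base axis. Payload 9.4 kg.
Tool frame: the origin (TCP) lies midway between the tips of the shut fingers; the grasp point (between the pads) lies 19 mm behind it; z points along the fingers, y is the direction in which the jaws open and shut (so a half turn about z gives the same grasp; the last joint's range is limited). The gripper opens to 85 mm and grips with 20 to 120 N. Pads are 22 mm wide; open, the fingers measure 114 mm over their backs; the gripper's body (76 mm by 85 mm) begins 54 mm behind the grasp point. The pads swing forward as they close: fully open they stand 13 mm farther back than shut.
Start: joints at [-1.386, 0.599, -0.003, 1.599, 0.002, 0.943, -0.08], TCP at [0.188, 0.7, 0.231] pointing down, gripper open.
Joint ranges: [-2.57, 2.57], [-0.35, 1.97], [-1.29, 1.29], [0.11, 2.56], [-1.05, 4.19], [0.11, 1.86], [-2.63, 2.63]. Speed limits (rad/s): [2.22, 2.22, 3.01, 3.01, 3.14, 3.14, 3.14].

## Interface

Orientations are given as a unit quaternion [x, y, z, w].
In Python, from station import bot gives the robot as it stands. The module is installed in compiled form; this text tells all that it offers.
- The arm moves only by the tool step_arm, never from a script. Its arguments are lists of equal length, an entry for each row: "delta_pos": the shift along the world's x, y, z each as a share of 200 mm, from -1 to 1, a list of three; "twist": the turn, a rotation vector about the world's x, y, z each as a share of 30 degrees, from -1 to 1, a list of three. A call has 1 to 10 rows; each row shifts and turns the commanded pose from where the row before left it; what a row does not reach is not made up. A row lasts 1/12 s, in which the tool goes at most 41.7 mm and 7.16 degrees, less where a joint would pass 70% of its speed; a pose out of reach is approached as far as the arm can. A call with a number of a shift or a turn outside -1 to 1 is refused whole. A call with a gripper value outside its range is refused whole. "jaw" is the closure, from -1 (fully open) to 1 (shut), set as the call begins (left out, the last holds). The fingers move at their own pace and stop on an object; the grip force is fixed at half the most. Time passes only in rows, so rows that do not move let the fingers close. It gives the time, the measured TCP pose, the force and the opening at its end, in the units of the state.
- bot.state(): the state, without advancing time (a new reading comes with each control period).
- bot.capture(name): name is "side" or "top" or "wrist"; returns the picture (480x640x3 uint8, red, green, blue); there is no depth.
- bot.camera_model(name): a dict with "K" (3x3 intrinsics, pixels), "k1" (the pictures are not rectified: a ray, as slopes to the right and down, at radius r is drawn at 1 + k1 r^2 times it, then the intrinsics apply), "world_from_camera" (4x4, takes a point from camera to world coordinates); the wrist camera has in their place "mount" (4x4, takes a point from camera to tool coordinates, whose origin is the TCP and whose axes are the flange's). Camera axes: x right, y down, z forward; pixel columns grow to the right and rows downward; lengths in m; the calibration is good to about 2 mm. A picture is of the moment at which its call begins: read the wrist's pose just before it. camera_model takes no time and is no camera call.
- bot.sign_off(): hands the job in, once; it reports no verdict.
The state is a dict: "time": time; "q": joint angles; "qvel": joint speeds; "joint_efforts": joint torques, N m; "tool_pos": TCP position; "ee_rot": TCP orientation; "ft_force": force on the tool from outside, world axes, zero at the start; "ft_torque": the same for the moment, N m; "gripper_width": finger opening in m.
Only numpy, scipy, OpenCV 4.12 (cv2) and the standard library are available. Lean on these libraries where they do the work, as an engineer would, in place of code of your own. Each camera call takes 0.05 s, during which the arm holds its last target.

## Task

The orange sample strip lies hemmed in behind two reagent jars and a blue-capped vial on the teal board. First clear both jars and the vial onto the blue mat, then lay the strip in the middle of the metal tray, lengthwise, while they still wait on the mat; last, stand both jars and the vial back on the teal board, each on the very spot it came from. Keep all of them upright throughout and do not disturb the timer.

Things in the scene. Friction and masses are not known exactly. Their poses are not given: they have to be found in the camera images.
- white_jar_mid (a point): Clear jar with a WHITE screw cap, round, 43 mm in diameter, 72 mm tall, 0.14 kg. This point is on its axis, half-way up (36 mm above its underside); z is up. Body up to 55 mm, cap (40 mm wide) above. Stands at the front left or front right of the teal board (the two jars swap places between starts), only 8 mm in front of the strip: grip it high (fingertips 28 mm or more above the board), one finger in front of the row and one behind it, over the strip.
- black_jar_mid (a point): Clear jar with a BLACK screw cap, otherwise the same as the white-capped jar (43 mm diameter, 72 mm tall, point half-way up on the axis), on the other front place of the board.
- blue_vial_mid (a point): Small clear vial with a blue cap, 17 mm in diameter, 50 mm tall, 0.012 kg, standing between the two jars, 7 mm in front of the strip; once the jars are gone it has free room to its left and right (along the row). Point on its axis, half-way up (25 mm above its underside).
- sample_strip_mid (a point): Orange strip rack with eight white-capped tubes, 28 mm (its x) by 120 mm (its y), lying along the back of the teal board. Its solid orange base is 19 mm tall and is what can be gripped, across the 28 mm; with the tubes it is 37 mm tall. The point is at the centre, 18.5 mm above its underside. Mass 0.07 kg.
- home_board: Teal (blue-green) fixed board with thin white printed outlines round the places of the four things, 125 mm (x) by 185 mm (y), 4 mm thick. Origin: centre of the underside. x points to the back, away from the robot, where the strip lies; y runs along the row of jars (to the left). Jars stand 46 mm left and right of the middle, the vial between them.
- side_mat: Blue fixed flat mat, 200 mm (x) by 100 mm (y), 4 mm thick, to one side (left or right, changing places with the metal tray): the side area for the jars and the vial. Origin: centre of the underside.
- transfer_tray: Shallow fixed metal tray, 180 mm (x, lengthwise) by 140 mm (y), to the other side. Floor 3 mm thick, walls 3 mm thick and 9 mm tall over the table. Origin: centre of the underside. The strip shall lie with its 120 mm along the tray's x.
- timer: Bystander: small white bench timer, 62 x 66 x 18 mm, loose on the table in front of the board. Origin: centre of the underside.
There are look-alikes about, which are no part of the job. Leave any green or purple look-alike of the part that bears black_jar_mid alone.

How it is judged:
On the way, in this order (a step that is already met when the one before it is completed fails the run):
1. both jars and the vial stand on the blue mat, the strip not yet moved (less than 20 mm) (x of white_jar_mid in the frame of side_mat between -0.1 and 0.1 m and y of white_jar_mid in the frame of side_mat between -0.05 and 0.05 m and height (world z) of each of white_jar_mid, black_jar_mid below 0.05 m and linear speed of each of white_jar, black_jar, blue_vial below 0.03 m/s and angle between each of white_jar_mid, black_jar_mid, blue_vial_mid's own z axis and vertical below 0.15 rad and x of black_jar_mid in the frame of side_mat between -0.1 and 0.1 m and y of black_jar_mid in the frame of side_mat between -0.05 and 0.05 m and x of blue_vial_mid in the frame of side_mat between -0.1 and 0.1 m and y of blue_vial_mid in the frame of side_mat between -0.05 and 0.05 m and height (world z) of blue_vial_mid below 0.039 m and distance of sample_strip_mid from where it was at the start of the episode below 0.02 m), for 0.2 s.
2. the strip lies in the middle of the metal tray, lengthwise, while both jars and the vial still stand on the mat (horizontal distance between sample_strip_mid and transfer_tray below 0.015 m and angle between the y axis of sample_strip and the x axis of transfer_tray, either way round below 0.2 rad and height (world z) of sample_strip_mid below 0.03 m and linear speed of each of sample_strip, white_jar, black_jar, blue_vial below 0.03 m/s and angle between each of sample_strip_mid, white_jar_mid, black_jar_mid, blue_vial_mid's own z axis and vertical below 0.15 rad and x of white_jar_mid in the frame of side_mat between -0.1 and 0.1 m and y of white_jar_mid in the frame of side_mat between -0.05 and 0.05 m and height (world z) of each of white_jar_mid, black_jar_mid below 0.05 m and x of black_jar_mid in the frame of side_mat between -0.1 and 0.1 m and y of black_jar_mid in the frame of side_mat between -0.05 and 0.05 m and x of blue_vial_mid in the frame of side_mat between -0.1 and 0.1 m and y of blue_vial_mid in the frame of side_mat between -0.05 and 0.05 m and height (world z) of blue_vial_mid below 0.039 m), for 0.2 s.
At the end, for the whole second after the job is handed in: Strip at rest, flat in the tray, its centre within 15 mm of the tray's centre and its length within 0.2 rad of the tray's length; each jar and the vial upright (within 0.15 rad) and at rest within 12 mm of where it stood at the start (horizontal distance between sample_strip_mid and transfer_tray below 0.015 m and angle between the y axis of sample_strip and the x axis of transfer_tray, either way round below 0.2 rad and height (world z) of sample_strip_mid below 0.03 m and linear speed of each of sample_strip, white_jar, black_jar, blue_vial below 0.03 m/s and angle between each of sample_strip_mid, white_jar_mid, black_jar_mid, blue_vial_mid's own z axis and vertical below 0.15 rad and distance of each of white_jar_mid, black_jar_mid, blue_vial_mid from where it was at the start of the episode below 0.012 m); the robot touches nothing.
It fails at once if a jar, the vial or the strip is tipped over (more than 0.6 rad) (angle between any of white_jar_mid, black_jar_mid, blue_vial_mid, sample_strip_mid's own z axis and vertical above 0.6 rad).
It fails at once if the timer is disturbed (moved more than 20 mm) (distance of timer from where it was at the start of the episode above 0.02 m).
It also fails if it takes over 144 s, if anything falls off the work surface, if the arm or the gripper's body presses on something with over 40 N, if the wrist force passes 120 N, or if a joint passes its speed limit or range.

## Working session

There is one attempt and no reset: what is moved stays moved. The work goes in short steps, Python scripts to look and compute and a tool call to move; the robot and the scene stay as the last step left them, time stands still between calls to the robot, and variables do not carry over. Pictures are saved under pics/ and viewed, and the job is handed in when it is done.

Besides the shell and the picture viewer there is one more tool, called after "Call:" as name(argument=value, ...), one argument or row to a line, values as JSON. step_arm: Moves the arm, as the interface text tells. Its arguments: {"type":"object","properties":{"delta_pos":{"type":"array","items":{"type":"array","items":{"type":"number","minimum":-1,"maximum":1}}},"twist":{"type":"array","items":{"type":"array","items":{"type":"number","minimum":-1,"maximum":1}}},"jaw":{"type":"number"}},"required":["delta_pos","twist"]}

```bash
mkdir -p pics; python3 - <<'E'
from station import bot
import cv2
s=bot.state(); print(s)
for n in ("top","side","wrist"):
    m=bot.camera_model(n); print(n,m)
for n in ("top","side"):
    cv2.imwrite(f"pics/{n}0.png",bot.capture(n)[:,:,::-1])
E
```

```text
{'time': 0.0, 'q': array([-1.38571319,  0.60014907, -0.00252261,  1.60014909,  0.00180386,
        0.94289731, -0.0797892 ]), 'qvel': array([-1.31139436e-03, -9.49399218e-04,  1.59101843e-04, -1.71154596e-04,
       -5.76667378e-04,  2.51715907e-05,  9.95015312e-04]), 'joint_efforts': array([ 7.49296987e-05, -7.76427770e+01,  1.56464640e+00, -2.58010179e+01,
        1.22625628e-02,  8.69904470e-03, -1.43854447e-05]), 'tool_pos': array([0.18753786, 0.69982445, 0.2303931 ]), 'ee_rot': array([ 1.30491043e-01,  9.91449165e-01, -8.00110560e-04, -2.41730760e-05]), 'ft_force': array([-0.29289166,  0.00802294, -0.18322325]), 'ft_torque': array([-0.03090266,  0.01699271,  0.0341852 ]), 'gripper_width': 0.08524350118487466}
top {'K': array([[547.78490453,   0.        , 325.64722747],
       [  0.        , 547.78490453, 245.24201703],
       [  0.        ,   0.        ,   1.        ]]), 'k1': 0.04265410441788674, 'world_from_camera': array([[ 0.00967807, -0.98280526,  0.18439134,  0.35020233],
       [-0.99986386, -0.01197572, -0.01135116, -0.00321955],
       [ 0.0133642 , -0.18425638, -0.9827
[... 390 characters left out ...]
5,  0.87107606, -0.91082413],
       [-0.00630281, -0.87311444, -0.48747456,  0.59193368],
       [ 0.        ,  0.        ,  0.        ,  1.        ]])}
wrist {'K': array([[366.63885895,   0.        , 320.05323832],
       [  0.        , 366.63885895, 239.36437971],
       [  0.        ,   0.        ,   1.        ]]), 'k1': -0.024916831485946492, 'mount': array([[-5.87226104e-04, -9.49605920e-01, -3.13445771e-01,
         8.08489655e-02],
       [ 9.99999827e-01, -5.69241971e-04, -1.48894836e-04,
         2.45747279e-04],
       [-3.70350703e-05, -3.13445804e-01,  9.49606090e-01,
        -1.43023467e-01],
       [ 0.00000000e+00,  0.00000000e+00,  0.00000000e+00,
         1.00000000e+00]])}
```

View pics/top0.png

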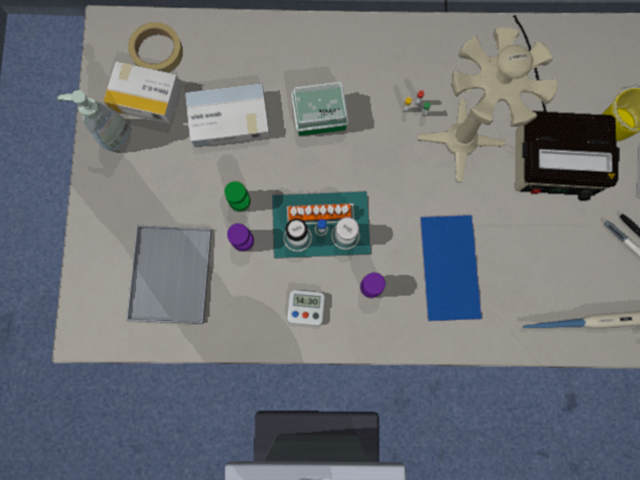

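View pics/side0.png

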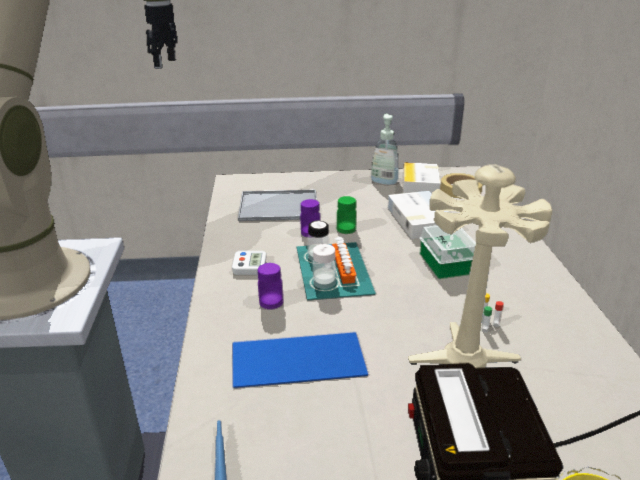

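```bash
cat > h.py <<'E'
import numpy as np, cv2
from station import bot
from scipy.spatial.transform import Rotation as R
def ray(name,px,wfc=None):
    m=bot.camera_model(name)
    if wfc is None: wfc=m["world_from_camera"]
    p=cv2.undistortPoints(np.array(px,float).reshape(-1,1,2),m["K"],np.array([m["k1"],0,0,0.]))[:,0]
    d=np.c_[p,np.ones(len(p))]@wfc[:3,:3].T
    return wfc[:3,3],d
def onplane(name,px,z,wfc=None):
    o,d=ray(name,px,wfc); t=(z-o[2])/d[:,2]; return o+d*t[:,None]
def wristpose(s):
    T=np.eye(4);T[:3,:3]=R.from_quat(s["ee_rot"]).as_matrix();T[:3,3]=s["tool_pos"]
    return T@bot.camera_model("wrist")["mount"]
def project(name,P,wfc=None):
    m=bot.camera_model(name)
    if wfc is None: wfc=m["world_from_camera"]
    c=np.linalg.inv(wfc); X=(np.atleast_2d(P)@c[:3,:3].T)+c[:3,3]
    s=X[:,:2]/X[:,2:]; r2=(s**2).sum(1,keepdims=True); s=s*(1+m["k1"]*r2)
    return s@m["K"][:2,:2].T+m["K"][:2,2]
E
python3 - <<'E'
from h import *
im=cv2.imread("pics/top0.png"); hsv=cv2.cvtColor(im,cv2.COLOR_BGR2HSV)
cv2.imwrite("pics/crop0.png",cv2.resize(im[170:330,200:400],None,fx=4,fy=4,interpolation=cv2.INTER_CUBIC))
def rect(mask,z,lab):
    cs,_=cv2.findContours(mask,cv2.RETR_EXTERNAL,cv2.CHAIN_APPROX_NONE)
    c=max(cs,key=cv2.contourArea); P=onplane("top",c[:,0]+0.,z)
    r=cv2.minAreaRect((P[:,:2]*1000).astype(np.float32)); print(lab,cv2.boundingRect(c),r)
rect(cv2.inRange(hsv,(105,150,60),(120,255,255)),.004,"mat")
m=cv2.inRange(hsv,(85,120,40),(98,255,255)); rect(m,.004,"board")
m=cv2.inRange(hsv,(5,180,120),(18,255,255)); m[:,:270]=0; m[:,370:]=0; rect(m,.023,"strip")
for p in [(170,275),(145,300),(322,227),(321,223),(296,233),(346,230),(306,307)]: print(p,hsv[p[1],p[0]])
E
```

```text
mat (421, 216, 60, 104) ((504.8033752441406, -251.825439453125), (197.00108337402344, 97.37223052978516), 2.8947157859802246)
board (273, 192, 97, 65) ((584.7008666992188, -4.957542419433594), (120.76339721679688, 181.45916748046875), 3.108219623565674)
strip (289, 205, 62, 15) ((602.9677124023438, -2.8039588928222656), (25.034542083740234, 116.47187042236328), 2.761706590652466)
(170, 275) [110  18 128]
(145, 300) [106  23 143]
(322, 227) [109 206 140]
(321, 223) [109 206 155]
(296, 233) [ 12   7 193]
(346, 230) [ 10   4 179]
(306, 307) [ 94  11 166]
```

View pics/crop0.png

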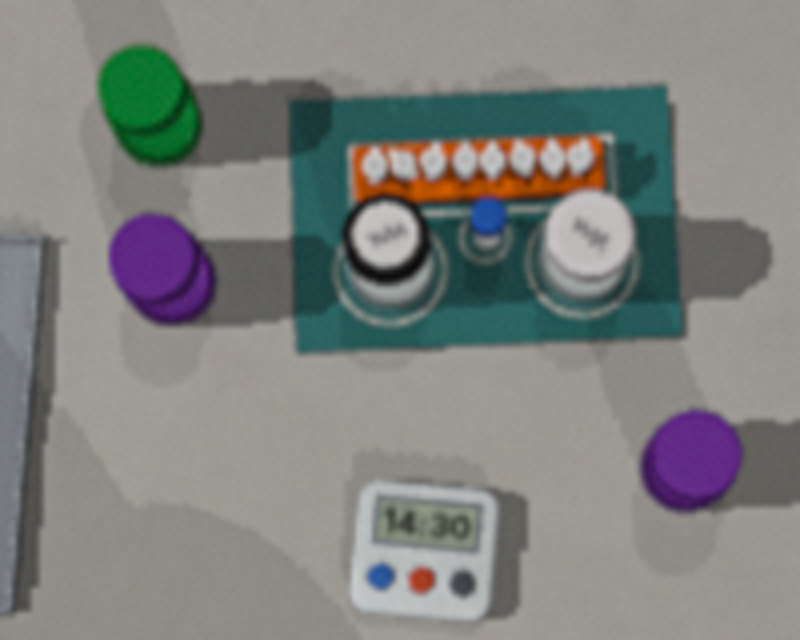

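```bash
python3 - <<'E'
from h import *
im=cv2.imread("pics/top0.png"); hsv=cv2.cvtColor(im,cv2.COLOR_BGR2HSV); g=cv2.cvtColor(im,cv2.COLOR_BGR2GRAY)
cv2.imwrite("pics/tray0.png",cv2.resize(im[210:340,110:230],None,fx=5,fy=4.6,interpolation=cv2.INTER_CUBIC))
sd=cv2.imread("pics/side0.png")
cv2.imwrite("pics/sidecrop0.png",cv2.resize(sd[190:310,230:400],None,fx=4.5,fy=4.5,interpolation=cv2.INTER_CUBIC))
print("caps black,white",onplane("top",[(296.5,229.5),(347.5,228.6)],.076)[:,:2], "vial",onplane("top",[(322.2,223.9)],.054)[:,:2])
# vial cap via mask
m=cv2.inRange(hsv,(105,150,60),(120,255,255)); m[:,:310]=0;m[:,335:]=0;m[240:]=0
print(np.argwhere(m).mean(0)[::-1])
c=onplane("top",[(137,227),(211,228),(207,323),(129,322)],.009); print(c, c.mean(0))
print("timer",onplane("top",[(306,307)],.018),"purple",onplane("top",[(373,284.5),(238.5,234.5),(235.5,191.5)],.072))
E
```

```text
caps black,white [[ 0.55770196  0.03804907]
 [ 0.56049663 -0.05306202]] vial [[ 0.5735565  -0.00782759]]
[321.62903226 223.64516129]
[[0.57312867 0.34284625 0.009     ]
 [0.57305181 0.20358432 0.009     ]
 [0.39390919 0.20212415 0.009     ]
 [0.39474791 0.34409827 0.009     ]] [0.48370939 0.27316325 0.009     ]
timer [[0.42430516 0.02017134 0.018     ]] purple [[ 0.46111862 -0.09845337  0.072     ]
 [ 0.54810901  0.14148888  0.072     ]
 [ 0.6275375   0.14993136  0.072     ]]
```

View pics/tray0.png

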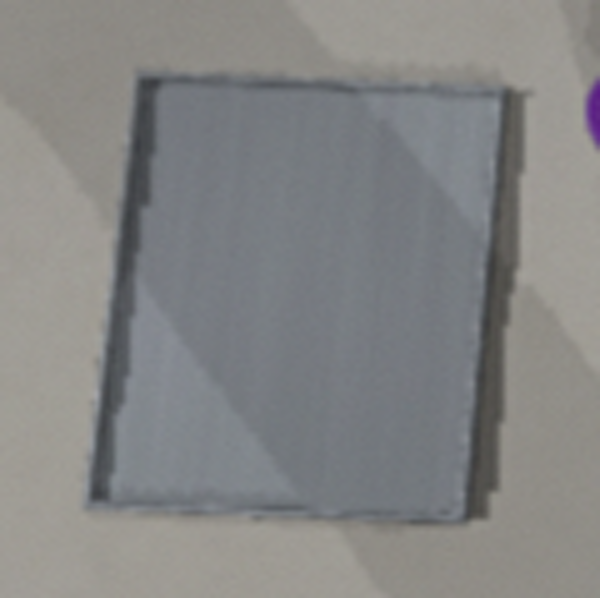

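View pics/sidecrop0.png

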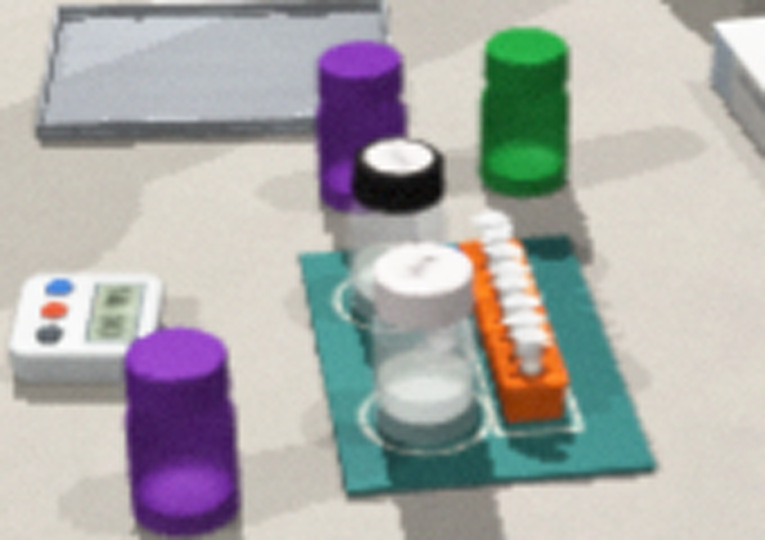

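Call:
step_arm(
  delta_pos=[
    [0.093, -0.165, 0.02],
    [0.093, -0.165, 0.02],
    [0.093, -0.165, 0.02],
    [0.093, -0.165, 0.02],
    [0.093, -0.165, 0.02],
    [0.093, -0.165, 0],
    [0.093, -0.165, 0],
    [0.093, -0.165, 0],
    [0.093, -0.165, 0],
    [0.093, -0.165, 0],
  ],
  twist=[
    [0, 0, -0.122],
    [0, 0, -0.122],
    [0, 0, -0.122],
    [0, 0, -0.122],
    [0, 0, -0.122],
    [0, 0, -0.122],
    [0, 0, -0.122],
    [0, 0, -0.122],
    [0, 0, -0.122],
    [0, 0, -0.122],
  ],
  jaw=-1,
)

```text
time: 0.93
tool_pos: [0.3741, 0.3685, 0.2512]
ee_rot: [0.437, 0.9, -0.0, -0.0]
ft_force: [1.0, 0.1, 0.3]
gripper_width: 0.0853
```

Call:
step_arm(
  delta_pos=[
    [0.093, -0.165, 0.01],
    [0.093, -0.165, 0.01],
    [0.093, -0.165, 0.01],
    [0.093, -0.165, 0.01],
    [0.093, -0.165, 0.01],
    [0.093, -0.165, 0],
    [0.093, -0.165, 0],
    [0.093, -0.165, 0],
    [0.093, -0.165, 0],
    [0.093, -0.165, 0],
  ],
  twist=[
    [0, 0, -0.122],
    [0, 0, -0.122],
    [0, 0, -0.122],
    [0, 0, -0.122],
    [0, 0, -0.122],
    [0, 0, -0.122],
    [0, 0, -0.122],
    [0, 0, -0.122],
    [0, 0, -0.122],
    [0, 0, -0.122],
  ],
)

```text
time: 1.77
tool_pos: [0.5601, 0.0386, 0.2612]
ee_rot: [0.697, 0.717, -0.0, -0.0]
ft_force: [0.7, 0.3, 0.1]
gripper_width: 0.0856
```

Call:
step_arm(
  delta_pos=[
    [0, -0.15, 0],
    [0, -0.1, 0],
    [0, 0, 0],
    [0, 0, 0],
    [0, 0, 0],
  ],
  twist=[
    [0, 0, 0],
    [0, 0, 0],
    [0, 0, 0],
    [0, 0, 0],
    [0, 0, 0],
  ],
)

```text
time: 2.18
tool_pos: [0.5595, -0.0089, 0.2611]
ee_rot: [0.696, 0.718, -0.0, -0.0]
ft_force: [-0.4, -0.1, 0.1]
gripper_width: 0.0855
```

```bash
cat > snap.py <<'E'
import sys
from h import *
def snap(tag):
    s=bot.state(); np.save(f"pics/{tag}_w.npy",wristpose(s))
    im=bot.capture("wrist")[:,:,::-1]; cv2.imwrite(f"pics/{tag}.png",im)
    print("t",round(s["time"],2),"tcp",s["tool_pos"].round(4),"yaw(tool y) deg",np.degrees(np.arctan2(*R.from_quat(s["ee_rot"]).as_matrix()[[1,0],1])).round(2),"q",s["q"].round(2),"w",round(s["gripper_width"],4),"f",s["ft_force"].round(1))
    return im
if __name__=="__main__": snap(sys.argv[1])
E
python3 snap.py w1
```

```text
t 2.18 tcp [ 0.5595 -0.0089  0.2611] yaw(tool y) deg 1.83 q [-0.4   0.39  0.43  1.97 -0.22  0.83  0.18] w 0.0855 f [-0.4 -0.1  0.1]
```

View pics/w1.png

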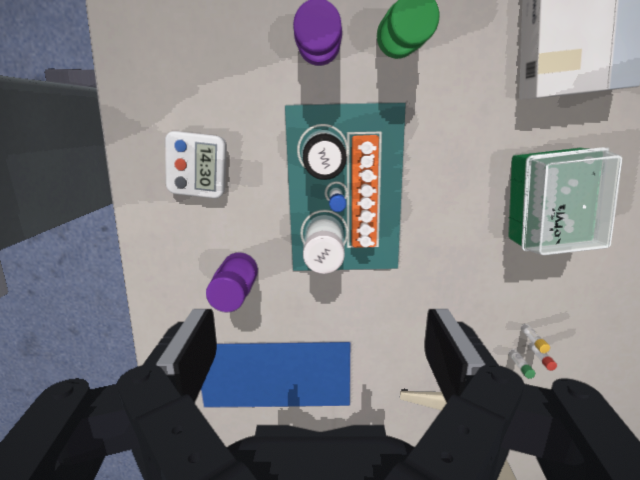

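```bash
python3 - <<'E'
from h import *
im=cv2.imread("pics/w1.png");W=np.load("pics/w1_w.npy"); hsv=cv2.cvtColor(im,cv2.COLOR_BGR2HSV)
cv2.imwrite("pics/w1c.png",cv2.resize(im[95:285,270:420],None,fx=4,fy=3.1*4/3.1*0.78,interpolation=cv2.INTER_CUBIC))
def rect(m,z,lab):
    cs,_=cv2.findContours(m,cv2.RETR_EXTERNAL,cv2.CHAIN_APPROX_NONE); c=max(cs,key=cv2.contourArea)
    P=onplane("wrist",c[:,0]+0.,z,W); print(lab,cv2.boundingRect(c),cv2.minAreaRect((P[:,:2]*1000).astype(np.float32)))
    return c
rect(cv2.inRange(hsv,(85,120,40),(98,255,255)),.004,"board")
rect(cv2.inRange(hsv,(105,150,60),(120,255,255)),.004,"mat")
rect(cv2.inRange(hsv,(3,180,120),(18,255,255)),.023,"strip")
m=cv2.inRange(hsv,(105,150,60),(120,255,255)); m[230:]=0; m[:,:325]=0;m[:,350:]=0;m[:190]=0
v=np.argwhere(m).mean(0)[::-1]; print("vial",v,onplane("wrist",[v],.052,W))
# black cap
m=((hsv[:,:,2]<50)*255).astype(np.uint8); b=np.zeros_like(m); b[130:185,298:350]=m[130:185,298:350]
c=rect(b,.074,"blackcap")
m=cv2.inRange(hsv,(0,0,165),(180,40,255)); b=np.zeros_like(m); b[228:280,298:346]=m[228:280,298:346]
c=rect(b,.076,"white")
print(onplane("wrist",[(324,156),(323,253)],.076,W))
E
```

```text
board (340, 212, 1, 1) ((581.9977416992188, -27.00211524963379), (0.0, 0.0), 0.0)
mat (201, 343, 149, 63) ((505.6039733886719, -249.90904235839844), (196.82728576660156, 98.35852813720703), 2.350944995880127)
strip (353, 136, 25, 111) ((605.5778198242188, -1.3242263793945312), (24.20798683166504, 116.98004913330078), 3.3366291522979736)
vial [337.21186441 202.84322034] [[ 0.57579298 -0.00602943  0.052     ]]
blackcap (303, 134, 43, 46) ((560.9688110351562, 39.68970489501953), (37.05162048339844, 38.87751007080078), 11.21910572052002)
white (303, 228, 41, 46) ((563.1337280273438, -47.82520294189453), (38.322410583496094, 45.5786018371582), 1.8024967908859253)
[[ 0.56099231  0.04081265  0.076     ]
 [ 0.56317896 -0.04989285  0.076     ]]
```

View pics/w1c.png

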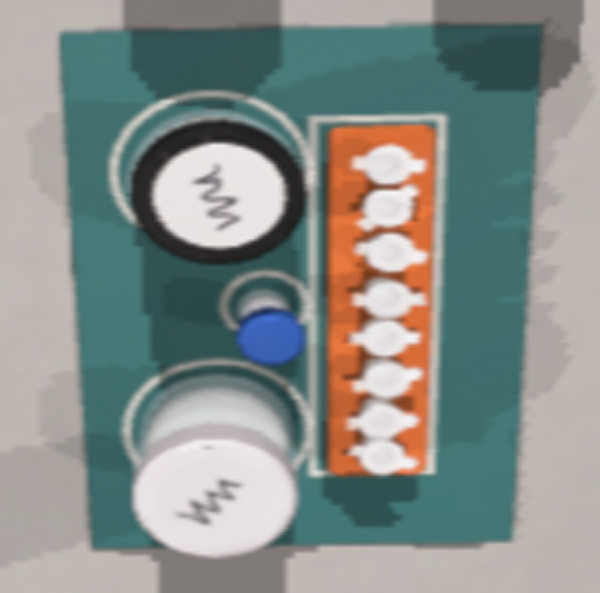

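Call:
step_arm(
  delta_pos=[
    [0.0125, -0.106, 0],
    [0, -0.107, 0],
    [0, 0, -0.15],
    [0, 0, -0.2],
    [0, 0, -0.2],
    [0, 0, -0.2],
    [0, 0, -0.15],
    [0, 0, -0.1],
    [0, 0, -0.085],
    [0, 0, 0],
  ],
  twist=[
    [0, 0, 0.02],
    [0, 0, 0],
    [0, 0, 0],
    [0, 0, 0],
    [0, 0, 0],
    [0, 0, 0],
    [0, 0, 0],
    [0, 0, 0],
    [0, 0, 0],
    [0, 0, 0],
  ],
)

```text
time: 3.07
tool_pos: [0.5606, -0.0506, 0.0411]
ee_rot: [0.691, 0.723, -0.001, -0.002]
ft_force: [0.1, 1.1, 0.4]
gripper_width: 0.0855
```

```bash
python3 snap.py w2; python3 -c "
from h import *
cv2.imwrite('pics/s2.png',cv2.resize(bot.capture('side')[150:330,200:420,::-1],None,fx=3.2,fy=3.2))"
```

```text
t 3.07 tcp [ 0.5606 -0.0506  0.0411] yaw(tool y) deg 2.53 q [-0.16  0.7   0.22  2.12 -0.41  0.37  0.44] w 0.0855 f [0.1 1.1 0.4]
```

View pics/w2.png

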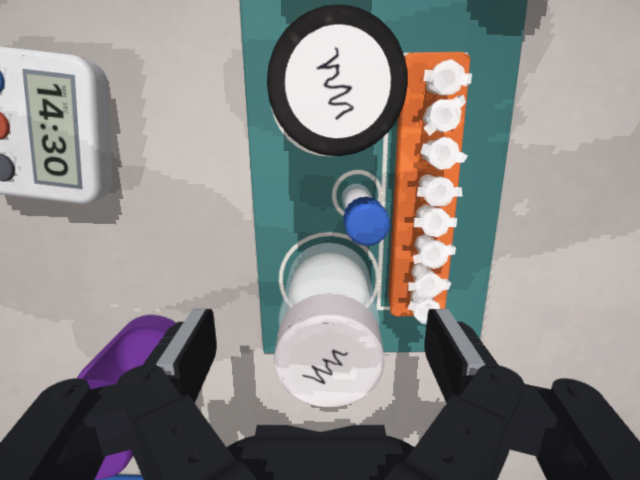

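View pics/s2.png

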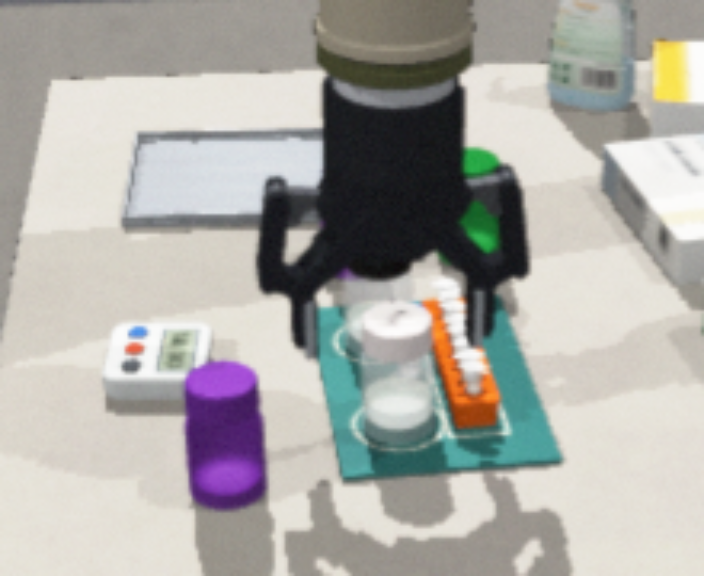

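```bash
python3 - <<'E'
from h import *
W=np.load("pics/w2_w.npy"); s=bot.state();print(s["tool_pos"])
print(onplane("wrist",[(329,353),(337,80)],.076,W), project("wrist",[s["tool_pos"]+[0,0,.03]],W),onplane("wrist",[(367,221)],.054,W))
E
```

```text
[ 0.56205461 -0.0513295   0.04408542]
[[ 0.5634455  -0.04683484  0.076     ]
 [ 0.56117142  0.0404298   0.076     ]] [[324.3472989  360.30063015]] [[ 0.57568677 -0.00487625  0.054     ]]
```

Call:
step_arm(
  delta_pos=[
    [0.005, -0.005, 0.01],
    [0, 0, 0],
    [0, 0, 0],
  ],
  twist=[
    [0, 0, 0],
    [0, 0, 0],
    [0, 0, 0],
  ],
)

```text
time: 3.42
tool_pos: [0.564, -0.0531, 0.0477]
ee_rot: [0.692, 0.722, 0.001, 0.001]
ft_force: [0.5, 0.7, 0.7]
gripper_width: 0.0852
```

Call:
step_arm(
  delta_pos=[
    [-0.005, 0.015, -0.005],
    [0, 0, 0],
    [0, 0, 0],
    [0, 0, 0],
    [0, 0, 0],
    [0, 0, 0],
    [0, 0, 0],
    [0, 0, 0],
    [0, 0, 0],
    [0, 0, 0],
  ],
  twist=[
    [0, 0, 0],
    [0, 0, 0],
    [0, 0, 0],
    [0, 0, 0],
    [0, 0, 0],
    [0, 0, 0],
    [0, 0, 0],
    [0, 0, 0],
    [0, 0, 0],
    [0, 0, 0],
  ],
  jaw=1,
)

```text
time: 4.25
tool_pos: [0.5625, -0.0503, 0.0458]
ee_rot: [0.692, 0.722, 0.0, 0.0]
ft_force: [-0.7, 0.3, 6.0]
gripper_width: 0.039
```

```bash
python3 snap.py w3; python3 -c "
from h import *
cv2.imwrite('pics/s3.png',cv2.resize(bot.capture('side')[150:330,200:420,::-1],None,fx=3.2,fy=3.2))"
```

```text
t 4.25 tcp [ 0.5625 -0.0503  0.0458] yaw(tool y) deg 2.4 q [-0.16  0.69  0.23  2.11 -0.41  0.37  0.44] w 0.039 f [-0.7  0.3  6. ]
```

View pics/w3.png

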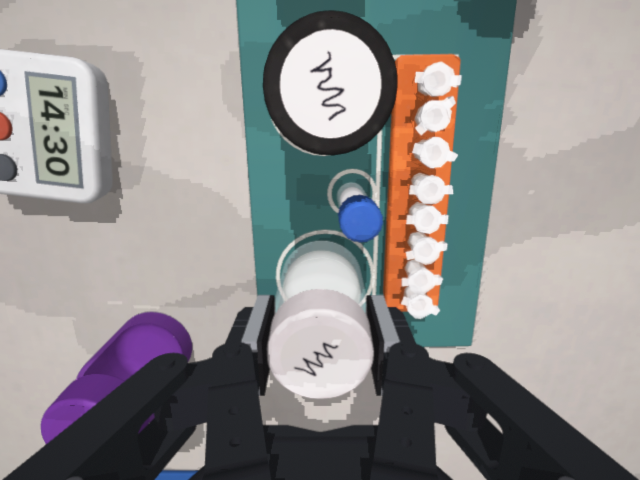

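View pics/s3.png

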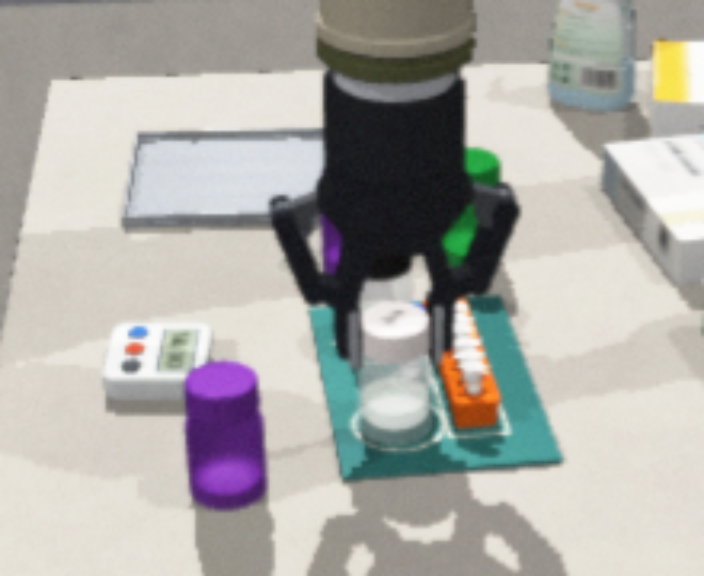

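Call:
step_arm(
  delta_pos=[
    [0, 0, 0.05],
    [0, 0, 0.1],
    [0, 0, 0.15],
    [0, 0, 0.12],
    [0, -0.04, 0.08],
    [-0.01, -0.1, 0],
    [-0.01, -0.15, 0],
    [-0.01, -0.15, 0],
    [-0.0125, -0.15, 0],
    [0, -0.15, 0],
  ],
  twist=[
    [0, 0, 0],
    [0, 0, 0],
    [0, 0, 0],
    [0, 0, 0],
    [0, 0, 0],
    [0, 0, 0],
    [0, 0, 0],
    [0, 0, 0],
    [0, 0, 0],
    [0, 0, 0],
  ],
)

```text
time: 5.18
tool_pos: [0.5528, -0.1996, 0.1459]
ee_rot: [0.692, 0.722, -0.0, -0.0]
ft_force: [-0.1, 0.1, -1.0]
gripper_width: 0.039
```

Call:
step_arm(
  delta_pos=[
    [0, -0.15, 0],
    [0, -0.13, 0],
    [0, -0.0835, 0],
    [0, 0, 0],
    [0, 0, -0.1],
    [0, 0, -0.15],
    [0, 0, -0.12],
    [0, 0, -0.07],
    [0, 0, -0.03],
    [0, 0, 0],
  ],
  twist=[
    [0, 0, 0],
    [0, 0, 0],
    [0, 0, 0],
    [0, 0, 0],
    [0, 0, 0],
    [0, 0, 0],
    [0, 0, 0],
    [0, 0, 0],
    [0, 0, 0],
    [0, 0, 0],
  ],
)

```text
time: 6.02
tool_pos: [0.5529, -0.2702, 0.0502]
ee_rot: [0.692, 0.722, -0.0, -0.001]
ft_force: [0.6, 0.5, -0.2]
gripper_width: 0.0391
```

```bash
python3 snap.py w4; python3 -c "
from h import *
cv2.imwrite('pics/s4.png',cv2.resize(bot.capture('side')[200:440,180:440,::-1],None,fx=2.5,fy=2.5))"
```

```text
t 6.02 tcp [ 0.5529 -0.2702  0.0502] yaw(tool y) deg 2.43 q [ 0.21  0.72  0.24  1.99 -0.35  0.47  0.75] w 0.0391 f [ 0.6  0.5 -0.2]
```

View pics/s4.png

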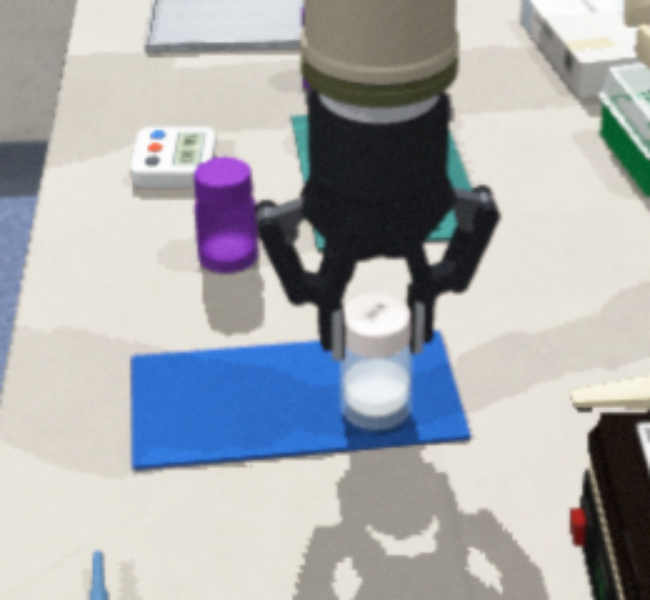

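Call:
step_arm(
  delta_pos=[
    [0, 0, -0.01],
    [0, 0, -0.01],
    [0, 0, -0.006],
    [0, 0, 0],
    [0, 0, 0],
  ],
  twist=[
    [0, 0, 0],
    [0, 0, 0],
    [0, 0, 0],
    [0, 0, 0],
    [0, 0, 0],
  ],
)

```text
time: 6.53
tool_pos: [0.5537, -0.271, 0.0463]
ee_rot: [0.692, 0.722, 0.0, 0.0]
ft_force: [-0.7, -0.4, -1.6]
gripper_width: 0.0388
```

Call:
step_arm(
  delta_pos=[
    [0, 0, -0.003],
    [0, 0, -0.003],
    [0, 0, 0],
    [0, 0, 0],
    [0, 0, 0],
  ],
  twist=[
    [0, 0, 0],
    [0, 0, 0],
    [0, 0, 0],
    [0, 0, 0],
    [0, 0, 0],
  ],
)

```text
time: 6.95
tool_pos: [0.5538, -0.2712, 0.0458]
ee_rot: [0.692, 0.722, 0.0, 0.0]
ft_force: [-2.4, 1.6, 8.3]
gripper_width: 0.0388
```

Call:
step_arm(
  delta_pos=[
    [0, 0, 0],
    [0, 0, 0],
    [0, 0, 0],
    [0, 0, 0],
    [0, 0, 0],
    [0, 0, 0.05],
    [0, 0, 0.1],
    [0, 0, 0.15],
    [0, 0, 0.15],
    [0, 0, 0.05],
  ],
  twist=[
    [0, 0, 0],
    [0, 0, 0],
    [0, 0, 0],
    [0, 0, 0],
    [0, 0, 0],
    [0, 0, 0],
    [0, 0, 0],
    [0, 0, 0],
    [0, 0, 0],
    [0, 0, 0],
  ],
  jaw=-1,
)

```text
time: 7.78
tool_pos: [0.5549, -0.2721, 0.1493]
ee_rot: [0.692, 0.722, 0.001, 0.002]
ft_force: [-0.0, 0.2, 0.4]
gripper_width: 0.0854
```

Call:
step_arm(
  delta_pos=[
    [0.0325, 0.1, 0],
    [0, 0.18, 0],
    [0, 0.2, 0],
    [0, 0.2, 0],
    [0, 0.2, 0],
    [0, 0.2, 0],
    [0, 0.2, 0],
    [0, 0.17, 0],
    [0, 0.1035, 0],
    [0, 0, 0],
  ],
  twist=[
    [0, 0, 0],
    [0, 0, 0],
    [0, 0, 0],
    [0, 0, 0],
    [0, 0, 0],
    [0, 0, 0],
    [0, 0, 0],
    [0, 0, 0],
    [0, 0, 0],
    [0, 0, 0],
  ],
)

```text
time: 8.62
tool_pos: [0.5599, 0.0458, 0.1448]
ee_rot: [0.689, 0.724, 0.001, -0.001]
ft_force: [-0.4, 0.2, -0.5]
gripper_width: 0.0853
```

Call:
step_arm(
  delta_pos=[
    [0, 0, 0],
    [0, 0, 0],
  ],
  twist=[
    [0, 0, 0],
    [0, 0, 0],
  ],
)

```text
time: 8.78
tool_pos: [0.5601, 0.0389, 0.1451]
ee_rot: [0.692, 0.722, -0.0, 0.0]
ft_force: [0.3, -0.9, -0.3]
gripper_width: 0.0855
```

```bash
python3 snap.py w5; python3 -c "
from h import *
cv2.imwrite('pics/t5.png',bot.capture('top')[:,:,::-1])"
```

```text
t 8.78 tcp [0.5601 0.0389 0.1451] yaw(tool y) deg 2.38 q [-0.42  0.55  0.37  2.07 -0.34  0.58  0.23] w 0.0855 f [ 0.3 -0.9 -0.3]
```

View pics/w5.png

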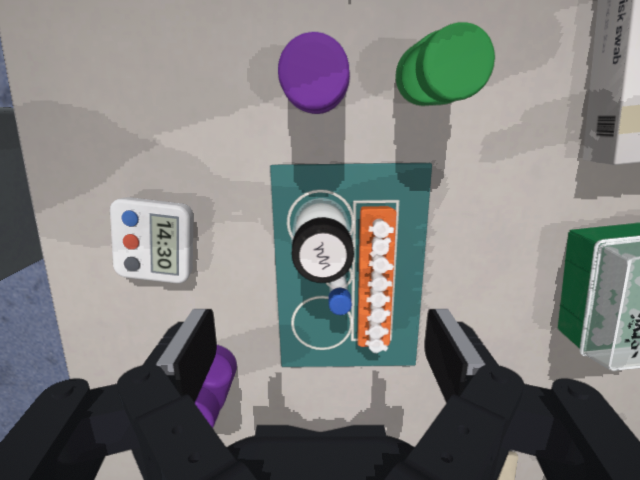

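View pics/t5.png

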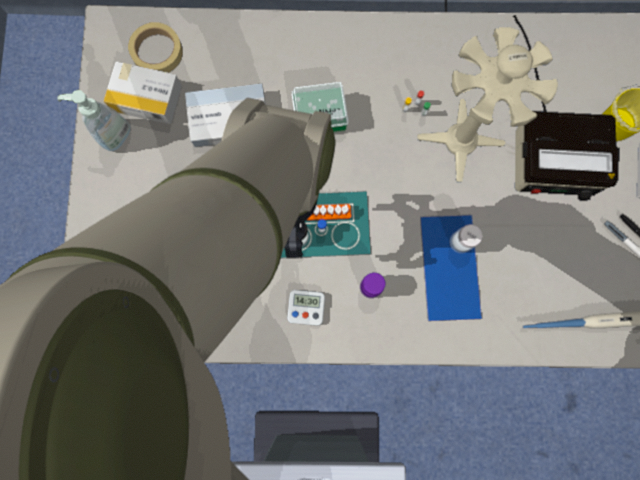

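```bash
python3 - <<'E'
from h import *
W=np.load("pics/w5_w.npy")
print(onplane("wrist",[(323,250.5)],.076,W),onplane("wrist",[(321.5,323.5)],.004,W),onplane("wrist",[(340,301)],.054,W))
im=cv2.imread("pics/w5.png");hsv=cv2.cvtColor(im,cv2.COLOR_BGR2HSV)
m=cv2.inRange(hsv,(3,180,120),(18,255,255));cs,_=cv2.findContours(m,0,1);c=max(cs,key=cv2.contourArea)
print(cv2.minAreaRect((onplane("wrist",c[:,0]+0.,.023,W)[:,:2]*1000).astype(np.float32)))
E
```

```text
[[0.56150369 0.04253258 0.076     ]] [[ 0.5648707  -0.05237863  0.004     ]] [[ 0.57579614 -0.0032482   0.054     ]]
((604.4520263671875, -0.3908233642578125), (25.557804107666016, 119.162353515625), 2.379260301589966)
```

Call:
step_arm(
  delta_pos=[
    [0.002, 0.008, -0.05],
    [0, 0, -0.12],
    [0, 0, -0.14],
    [0, 0, -0.1],
    [0, 0, -0.06],
    [0, 0, -0.0265],
    [0, 0, 0],
    [0, 0, 0],
    [0, 0, 0],
  ],
  twist=[
    [0, 0, 0],
    [0, 0, 0],
    [0, 0, 0],
    [0, 0, 0],
    [0, 0, 0],
    [0, 0, 0],
    [0, 0, 0],
    [0, 0, 0],
    [0, 0, 0],
  ],
)

```text
time: 9.63
tool_pos: [0.5612, 0.0411, 0.0465]
ee_rot: [0.692, 0.722, 0.001, 0.001]
ft_force: [0.1, 0.0, -0.2]
gripper_width: 0.0855
```

Call:
step_arm(
  delta_pos=[
    [0, 0, 0],
    [0, 0, 0],
    [0, 0, 0],
    [0, 0, 0],
    [0, 0, 0],
    [0, 0, 0],
    [0, 0, 0],
    [0, 0, 0],
    [0, 0, 0],
  ],
  twist=[
    [0, 0, 0],
    [0, 0, 0],
    [0, 0, 0],
    [0, 0, 0],
    [0, 0, 0],
    [0, 0, 0],
    [0, 0, 0],
    [0, 0, 0],
    [0, 0, 0],
  ],
  jaw=1,
)

```text
time: 10.38
tool_pos: [0.5611, 0.0415, 0.0464]
ee_rot: [0.692, 0.722, 0.001, 0.0]
ft_force: [-0.2, 0.1, 8.5]
gripper_width: 0.0388
```

```bash
python3 snap.py w6
```

```text
t 10.38 tcp [0.5611 0.0415 0.0464] yaw(tool y) deg 2.41 q [-0.34  0.69  0.24  2.12 -0.43  0.37  0.3 ] w 0.0388 f [-0.2  0.1  8.5]
```

View pics/w6.png

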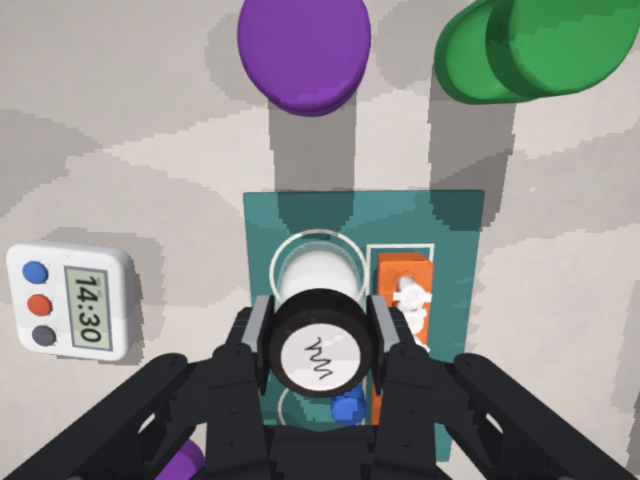

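Call:
step_arm(
  delta_pos=[
    [0, 0, 0.05],
    [0, 0, 0.1],
    [0, 0, 0.15],
    [0, 0, 0.12],
    [-0.015, -0.05, 0.08],
    [-0.04, -0.1, 0],
    [-0.05, -0.15, 0],
    [-0.05, -0.17, 0],
    [-0.05, -0.18, 0],
    [-0.05, -0.18, 0],
  ],
  twist=[
    [0, 0, 0],
    [0, 0, 0],
    [0, 0, 0],
    [0, 0, 0],
    [0, 0, 0],
    [0, 0, 0],
    [0, 0, 0],
    [0, 0, 0],
    [0, 0, 0],
    [0, 0, 0],
  ],
)

```text
time: 11.27
tool_pos: [0.5087, -0.1257, 0.1462]
ee_rot: [0.692, 0.722, 0.0, 0.0]
ft_force: [0.6, -0.0, -1.4]
gripper_width: 0.0386
```

Call:
step_arm(
  delta_pos=[
    [-0.05, -0.18, 0],
    [-0.05, -0.16, 0],
    [-0.03, -0.12, 0],
    [-0.01, -0.0665, 0],
    [0, 0, -0.1],
    [0, 0, -0.15],
    [0, 0, -0.12],
    [0, 0, -0.07],
    [0, 0, -0.03],
    [0, 0, 0],
  ],
  twist=[
    [0, 0, 0],
    [0, 0, 0],
    [0, 0, 0],
    [0, 0, 0],
    [0, 0, 0],
    [0, 0, 0],
    [0, 0, 0],
    [0, 0, 0],
    [0, 0, 0],
    [0, 0, 0],
  ],
)

```text
time: 12.1
tool_pos: [0.4809, -0.2299, 0.0508]
ee_rot: [0.692, 0.722, -0.0, -0.001]
ft_force: [0.5, 0.8, -0.5]
gripper_width: 0.039
```

Call:
step_arm(
  delta_pos=[
    [0, 0, -0.01],
    [0, 0, -0.01],
    [0, 0, -0.008],
    [0, 0, 0],
    [0, 0, 0],
  ],
  twist=[
    [0, 0, 0],
    [0, 0, 0],
    [0, 0, 0],
    [0, 0, 0],
    [0, 0, 0],
  ],
)

```text
time: 12.52
tool_pos: [0.4818, -0.23, 0.0465]
ee_rot: [0.692, 0.722, 0.0, 0.0]
ft_force: [-0.4, 0.1, 0.1]
gripper_width: 0.0388
```

Call:
step_arm(
  delta_pos=[
    [0, 0, -0.003],
    [0, 0, -0.001],
    [0, 0, 0],
    [0, 0, 0],
  ],
  twist=[
    [0, 0, 0],
    [0, 0, 0],
    [0, 0, 0],
    [0, 0, 0],
  ],
)

```text
time: 12.85
tool_pos: [0.4819, -0.2301, 0.0463]
ee_rot: [0.692, 0.722, 0.0, 0.001]
ft_force: [-0.9, 0.4, 11.7]
gripper_width: 0.039
```

Call:
step_arm(
  delta_pos=[
    [0, 0, 0],
    [0, 0, 0],
    [0, 0, 0],
    [0, 0, 0],
    [0, 0, 0],
    [0, 0, 0.05],
    [0, 0, 0.1],
    [0, 0, 0.15],
    [0, 0, 0.15],
    [0, 0, 0.05],
  ],
  twist=[
    [0, 0, 0],
    [0, 0, 0],
    [0, 0, 0],
    [0, 0, 0],
    [0, 0, 0],
    [0, 0, 0],
    [0, 0, 0],
    [0, 0, 0],
    [0, 0, 0],
    [0, 0, 0],
  ],
  jaw=-1,
)

```text
time: 13.68
tool_pos: [0.4824, -0.2308, 0.1491]
ee_rot: [0.692, 0.722, 0.001, 0.002]
ft_force: [0.8, -0.2, 0.4]
gripper_width: 0.0852
```

Call:
step_arm(
  delta_pos=[
    [0.03, 0.07, 0.02],
    [0.04, 0.1, 0.02],
    [0.04, 0.1, 0],
    [0.04, 0.1, 0],
    [0.04, 0.1, 0],
    [0.04, 0.1, 0],
    [0.04, 0.1, 0],
    [0.04, 0.1, 0],
    [0.04, 0.1, 0],
    [0.04, 0.1, 0],
  ],
  twist=[
    [0, 0, -0.2],
    [0, 0, -0.2],
    [0, 0, -0.2],
    [0, 0, -0.2],
    [0, 0, -0.2],
    [0, 0, -0.2],
    [0, 0, -0.2],
    [0, 0, -0.2],
    [0, 0, -0.2],
    [0, 0, -0.2],
  ],
)

```text
time: 14.52
tool_pos: [0.5597, -0.0347, 0.1535]
ee_rot: [0.961, 0.277, 0.0, -0.0]
ft_force: [0.2, -0.4, -0.8]
gripper_width: 0.0853
```

Call:
step_arm(
  delta_pos=[
    [0.04, 0.1, 0],
    [0.03, 0.055, 0],
    [0.004, 0, 0],
    [0, 0, 0],
    [0, 0, 0],
    [0, 0, 0],
    [0, 0, 0],
    [0, 0, 0],
  ],
  twist=[
    [0, 0, -0.2],
    [0, 0, -0.2],
    [0, 0, -0.2],
    [0, 0, -0.2],
    [0, 0, -0.2],
    [0, 0, 0],
    [0, 0, 0],
    [0, 0, 0],
  ],
)

```text
time: 15.18
tool_pos: [0.5743, -0.0049, 0.1533]
ee_rot: [1.0, 0.023, -0.0, -0.0]
ft_force: [-0.4, -0.7, -0.5]
gripper_width: 0.0854
```

```bash
python3 snap.py w7; python3 -c "
from h import *
cv2.imwrite('pics/s7.png',bot.capture('side')[:,:,::-1])"
```

```text
t 15.18 tcp [ 0.5743 -0.0049  0.1533] yaw(tool y) deg -87.4 q [-0.63  0.67  0.84  2.05 -0.75  0.75 -0.84] w 0.0854 f [-0.4 -0.7 -0.5]
```

View pics/w7.png

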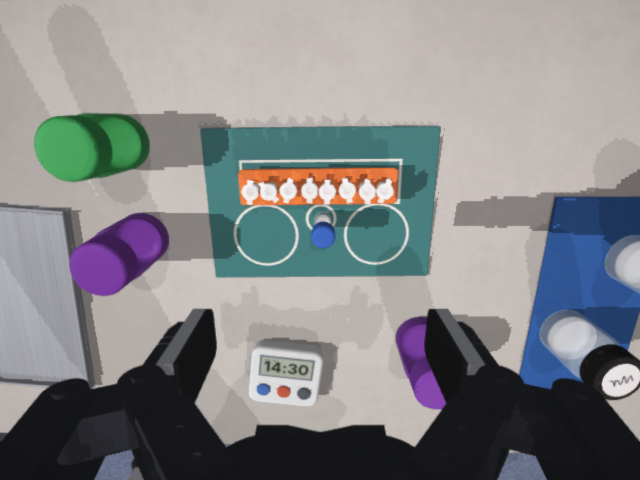

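View pics/s7.png

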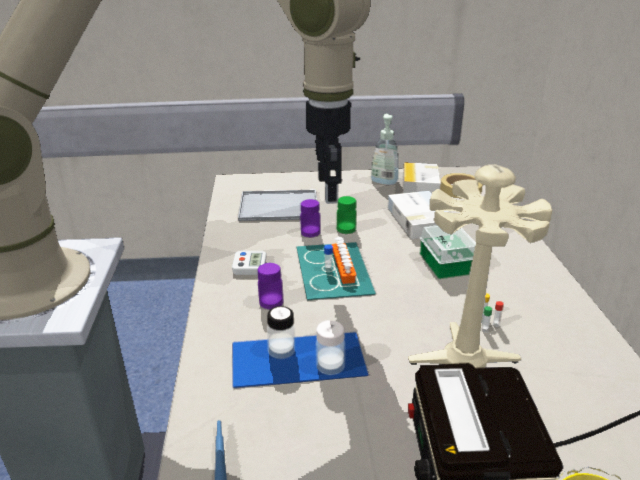

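```bash
python3 - <<'E'
from h import *
W=np.load("pics/w7_w.npy")
print(onplane("wrist",[(322.5,235)],.052,W),onplane("wrist",[(376,233),(266,235),(321.5,219)],.004,W))
im=cv2.imread("pics/w7.png");hsv=cv2.cvtColor(im,cv2.COLOR_BGR2HSV)
m=cv2.inRange(hsv,(3,180,120),(18,255,255));cs,_=cv2.findContours(m,0,1);c=max(cs,key=cv2.contourArea)
print(cv2.minAreaRect((onplane("wrist",c[:,0]+0.,.015,W)[:,:2]*1000).astype(np.float32)))
print("tray right corners",onplane("wrist",[(67,209),(90,383)],.009,W))
E
```

```text
[[ 0.57713199 -0.00611442  0.052     ]] [[ 0.56569743 -0.05168237  0.004     ]
 [ 0.55982796  0.04010418  0.004     ]
 [ 0.57572962 -0.00565163  0.004     ]]
((603.2819213867188, 30.17892837524414), (26.396326065063477, 57.51321029663086), 2.5161800384521484)
tray right corners [[0.57641913 0.20153313 0.009     ]
 [0.40414613 0.20972175 0.009     ]]
```

Call:
step_arm(
  delta_pos=[
    [0, -0.003, -0.1],
    [0, 0, -0.15],
    [0, 0, -0.15],
    [0, 0, -0.1],
    [0, 0, -0.08],
    [0, 0, -0.05],
    [0, 0, -0.0165],
    [0, 0, 0],
    [0, 0, 0],
    [0, 0, 0],
  ],
  twist=[
    [0, 0, 0],
    [0, 0, 0],
    [0, 0, 0],
    [0, 0, 0],
    [0, 0, 0],
    [0, 0, 0],
    [0, 0, 0],
    [0, 0, 0],
    [0, 0, 0],
    [0, 0, 0],
  ],
)

```text
time: 16.12
tool_pos: [0.5748, -0.0058, 0.0247]
ee_rot: [1.0, 0.021, 0.001, -0.0]
ft_force: [0.2, 0.3, 0.1]
gripper_width: 0.0855
```

```bash
python3 snap.py w8
```

```text
t 16.12 tcp [ 0.5748 -0.0058  0.0247] yaw(tool y) deg -87.59 q [-0.46  0.82  0.59  2.11 -0.97  0.51 -0.66] w 0.0855 f [0.2 0.3 0.1]
```

View pics/w8.png

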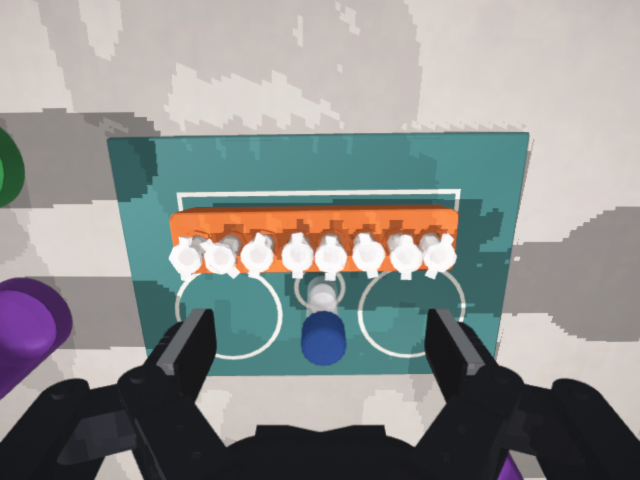

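Call:
step_arm(
  delta_pos=[
    [0, 0, 0],
    [0, 0, 0],
    [0, 0, 0],
    [0, 0, 0],
    [0, 0, 0],
    [0, 0, 0],
    [0, 0, 0],
    [0, 0, 0],
    [0, 0, 0],
    [0, 0, 0],
  ],
  twist=[
    [0, 0, 0],
    [0, 0, 0],
    [0, 0, 0],
    [0, 0, 0],
    [0, 0, 0],
    [0, 0, 0],
    [0, 0, 0],
    [0, 0, 0],
    [0, 0, 0],
    [0, 0, 0],
  ],
  jaw=1,
)

```text
time: 17.0
tool_pos: [0.5744, -0.0057, 0.024]
ee_rot: [1.0, 0.021, 0.0, 0.0]
ft_force: [0.3, -0.4, 2.8]
gripper_width: 0.0146
```

```bash
python3 snap.py w9
```

```text
t 17.0 tcp [ 0.5744 -0.0057  0.024 ] yaw(tool y) deg -87.61 q [-0.46  0.82  0.58  2.11 -0.97  0.51 -0.66] w 0.0146 f [ 0.3 -0.4  2.8]
```

View pics/w9.png

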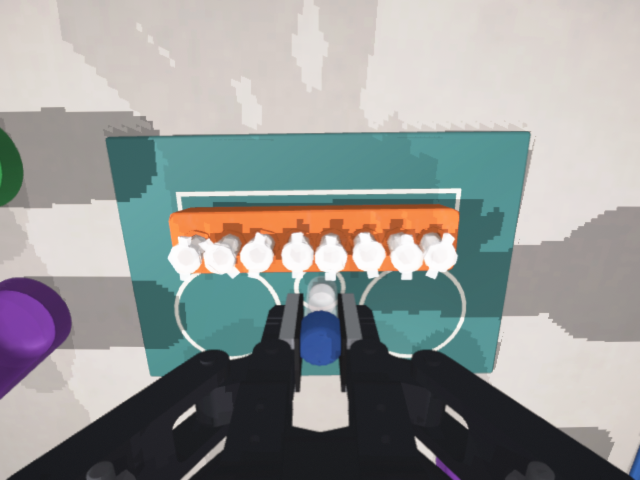

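Call:
step_arm(
  delta_pos=[
    [0, 0, 0.05],
    [0, 0, 0.1],
    [0, 0, 0.15],
    [0, 0, 0.15],
    [-0.03, -0.05, 0.1],
    [-0.06, -0.11, 0],
    [-0.08, -0.15, 0],
    [-0.08, -0.15, 0],
    [-0.08, -0.15, 0],
    [-0.08, -0.15, 0],
  ],
  twist=[
    [0, 0, 0],
    [0, 0, 0],
    [0, 0, 0],
    [0, 0, 0],
    [0, 0, 0],
    [0, 0, 0],
    [0, 0, 0],
    [0, 0, 0],
    [0, 0, 0],
    [0, 0, 0],
  ],
)

```text
time: 17.88
tool_pos: [0.4914, -0.1584, 0.1345]
ee_rot: [1.0, 0.021, 0.0, -0.0]
ft_force: [0.0, -0.1, -1.4]
gripper_width: 0.0146
```

Call:
step_arm(
  delta_pos=[
    [-0.08, -0.15, 0],
    [-0.08, -0.15, 0],
    [-0.07, -0.14, 0],
    [-0.05, -0.09, 0],
    [-0.012, -0.0415, 0],
    [0, 0, 0],
    [0, 0, -0.1],
    [0, 0, -0.15],
    [0, 0, -0.1],
    [0, 0, -0.08],
  ],
  twist=[
    [0, 0, 0],
    [0, 0, 0],
    [0, 0, 0],
    [0, 0, 0],
    [0, 0, 0],
    [0, 0, 0],
    [0, 0, 0],
    [0, 0, 0],
    [0, 0, 0],
    [0, 0, 0],
  ],
)

```text
time: 18.72
tool_pos: [0.4347, -0.2697, 0.0463]
ee_rot: [1.0, 0.022, -0.0, -0.001]
ft_force: [-0.1, 0.7, -0.6]
gripper_width: 0.0143
```

Call:
step_arm(
  delta_pos=[
    [0, 0, -0.05],
    [0, 0, -0.03],
    [0, 0, -0.02],
    [0, 0, 0],
    [0, 0, 0],
    [0, 0, 0],
  ],
  twist=[
    [0, 0, 0],
    [0, 0, 0],
    [0, 0, 0],
    [0, 0, 0],
    [0, 0, 0],
    [0, 0, 0],
  ],
)

```text
time: 19.22
tool_pos: [0.4344, -0.2718, 0.0284]
ee_rot: [1.0, 0.021, 0.0, 0.0]
ft_force: [-0.9, 0.6, -0.8]
gripper_width: 0.0145
```

```bash
python3 snap.py w10; python3 -c "
from h import *
cv2.imwrite('pics/s10.png',cv2.resize(bot.capture('side')[200:440,180:440,::-1],None,fx=2.5,fy=2.5))"
```

```text
t 19.22 tcp [ 0.4344 -0.2718  0.0284] yaw(tool y) deg -87.57 q [ 0.16  0.74  0.43  2.25 -0.96  0.35 -0.11] w 0.0145 f [-0.9  0.6 -0.8]
```

View pics/s10.png

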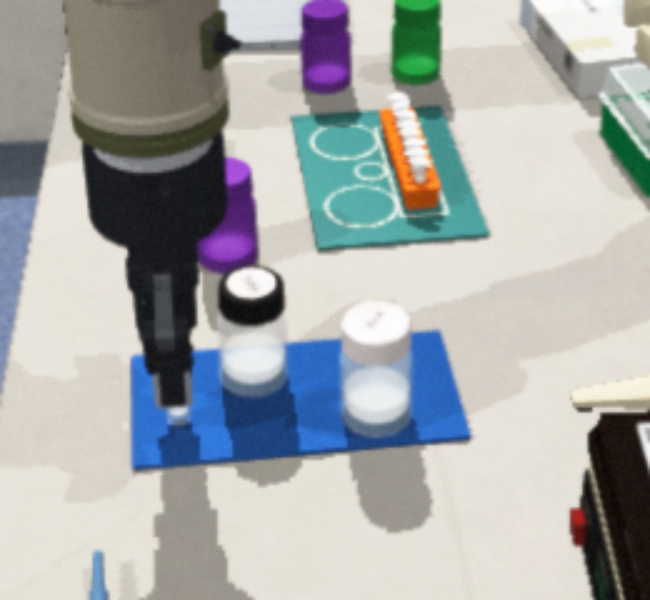

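View pics/w10.png

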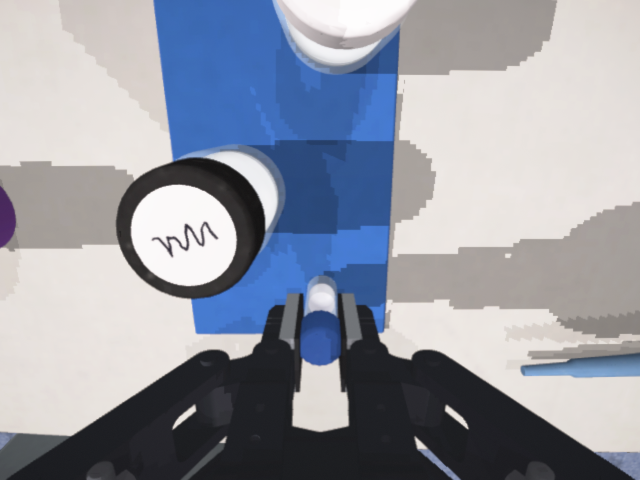

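Call:
step_arm(
  delta_pos=[
    [0, 0, -0.01],
    [0, 0, -0.008],
    [0, 0, -0.003],
    [0, 0, 0],
    [0, 0, 0],
  ],
  twist=[
    [0, 0, 0],
    [0, 0, 0],
    [0, 0, 0],
    [0, 0, 0],
    [0, 0, 0],
  ],
)

```text
time: 19.73
tool_pos: [0.4341, -0.272, 0.0239]
ee_rot: [1.0, 0.021, 0.0, 0.0]
ft_force: [0.2, 0.8, 4.5]
gripper_width: 0.0144
```

Call:
step_arm(
  delta_pos=[
    [0, 0, 0],
    [0, 0, 0],
    [0, 0, 0],
    [0, 0, 0],
    [0, 0, 0],
    [0, 0, 0.05],
    [0, 0, 0.12],
    [0, 0, 0.16],
    [0, 0, 0.16],
    [0, 0, 0.11],
  ],
  twist=[
    [0, 0, 0],
    [0, 0, 0],
    [0, 0, 0],
    [0, 0, 0],
    [0, 0, 0],
    [0, 0, 0],
    [0, 0, 0],
    [0, 0, 0],
    [0, 0, 0],
    [0, 0, 0],
  ],
  jaw=-1,
)

```text
time: 20.57
tool_pos: [0.4338, -0.2722, 0.1457]
ee_rot: [1.0, 0.021, 0.0, 0.0]
ft_force: [0.4, -0.0, -0.5]
gripper_width: 0.0855
```

Call:
step_arm(
  delta_pos=[
    [0.05, 0.08, 0.02],
    [0.07, 0.115, 0.02],
    [0.07, 0.115, 0],
    [0.07, 0.115, 0],
    [0.07, 0.115, 0],
    [0.07, 0.115, 0],
    [0.07, 0.115, 0],
    [0.07, 0.115, 0],
    [0.07, 0.115, 0],
    [0.07, 0.115, 0],
  ],
  twist=[
    [0, 0, 0.2],
    [0, 0, 0.2],
    [0, 0, 0.2],
    [0, 0, 0.2],
    [0, 0, 0.2],
    [0, 0, 0.2],
    [0, 0, 0.2],
    [0, 0, 0.2],
    [0, 0, 0.2],
    [0, 0, 0.2],
  ],
)

```text
time: 21.4
tool_pos: [0.5703, -0.0476, 0.1517]
ee_rot: [0.854, 0.52, -0.0, -0.0]
ft_force: [1.0, -0.5, 0.6]
gripper_width: 0.0856
```

Call:
step_arm(
  delta_pos=[
    [0.07, 0.115, 0],
    [0.06, 0.08, 0],
    [0.037, 0.035, 0],
    [0, 0, 0],
    [0, 0, 0],
    [0, 0, 0],
    [0, 0, 0],
    [0, 0, 0],
  ],
  twist=[
    [0, 0, 0.2],
    [0, 0, 0.2],
    [0, 0, 0.2],
    [0, 0, 0.2],
    [0, 0, 0.2],
    [0, 0, 0],
    [0, 0, 0],
    [0, 0, 0],
  ],
)

```text
time: 22.07
tool_pos: [0.6031, -0.0032, 0.1516]
ee_rot: [0.694, 0.72, -0.0, -0.0]
ft_force: [0.0, -0.1, -0.3]
gripper_width: 0.0856
```

```bash
python3 snap.py w11; python3 -c "
from h import *
cv2.imwrite('pics/s11.png',cv2.resize(bot.capture('side')[200:440,180:440,::-1],None,fx=2.5,fy=2.5))"
```

```text
t 22.07 tcp [ 0.6031 -0.0032  0.1516] yaw(tool y) deg 2.18 q [-0.33  0.58  0.36  1.97 -0.32  0.65  0.27] w 0.0856 f [ 0.  -0.1 -0.3]
```

View pics/s11.png

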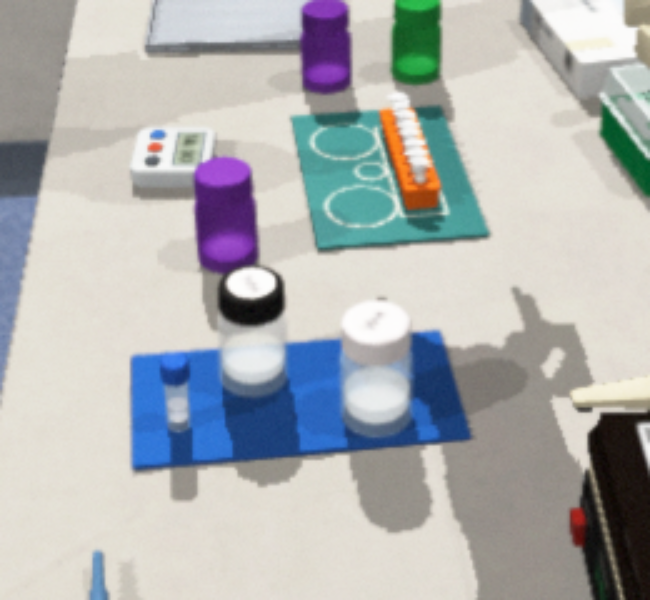

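View pics/w11.png

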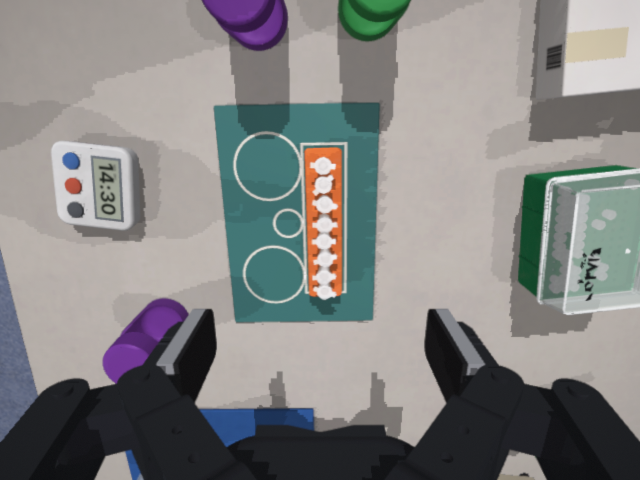

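```bash
python3 - <<'E'
from h import *
W=np.load("pics/w11_w.npy")
im=cv2.imread("pics/w11.png");hsv=cv2.cvtColor(im,cv2.COLOR_BGR2HSV)
m=cv2.inRange(hsv,(3,170,110),(18,255,255));m=cv2.morphologyEx(m,cv2.MORPH_CLOSE,np.ones((25,5)));cs,_=cv2.findContours(m,0,1);c=max(cs,key=cv2.contourArea)
print(cv2.boundingRect(c),cv2.minAreaRect((onplane("wrist",c[:,0]+0.,.023,W)[:,:2]*1000).astype(np.float32)))
print(onplane("wrist",[(303,145),(346,143),(346,292),(306,295)],.004,W).mean(0))
# tray from top
im=bot.capture("top")[:,:,::-1]; cv2.imwrite("pics/t11.png",im)
E
```

```text
(305, 148, 36, 148) ((605.2734375, -1.1100921630859375), (25.6640625, 117.59575653076172), 3.116102695465088)
[ 0.60713728 -0.00444891  0.004     ]
```

View pics/t11.png

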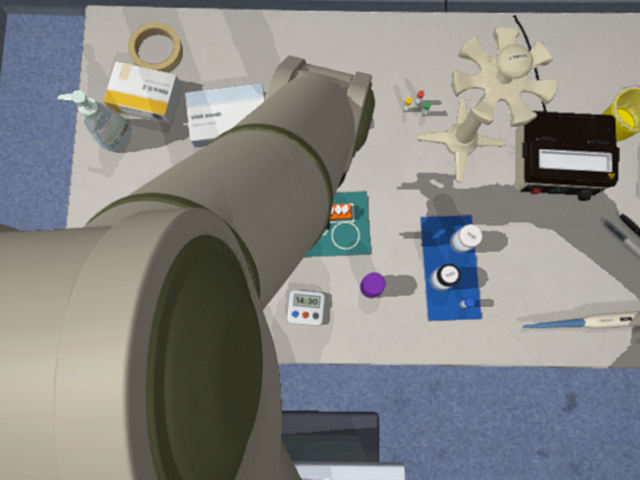

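Call:
step_arm(
  delta_pos=[
    [0.009, 0, -0.1],
    [0, 0, -0.15],
    [0, 0, -0.15],
    [0, 0, -0.12],
    [0, 0, -0.08],
    [0, 0, -0.06],
    [0, 0, -0.035],
    [0, 0, -0.02],
    [0, 0, 0],
    [0, 0, 0],
  ],
  twist=[
    [0, 0, 0.015],
    [0, 0, 0],
    [0, 0, 0],
    [0, 0, 0],
    [0, 0, 0],
    [0, 0, 0],
    [0, 0, 0],
    [0, 0, 0],
    [0, 0, 0],
    [0, 0, 0],
  ],
)

```text
time: 23.05
tool_pos: [0.6056, -0.003, 0.0093]
ee_rot: [0.689, 0.724, 0.0, 0.0]
ft_force: [-0.5, -0.4, 1.2]
gripper_width: 0.0854
```

```bash
python3 snap.py w12
```

```text
t 23.05 tcp [ 0.6056 -0.003   0.0093] yaw(tool y) deg 2.84 q [-0.23  0.78  0.21  2.03 -0.42  0.37  0.37] w 0.0854 f [-0.5 -0.4  1.2]
```

View pics/w12.png

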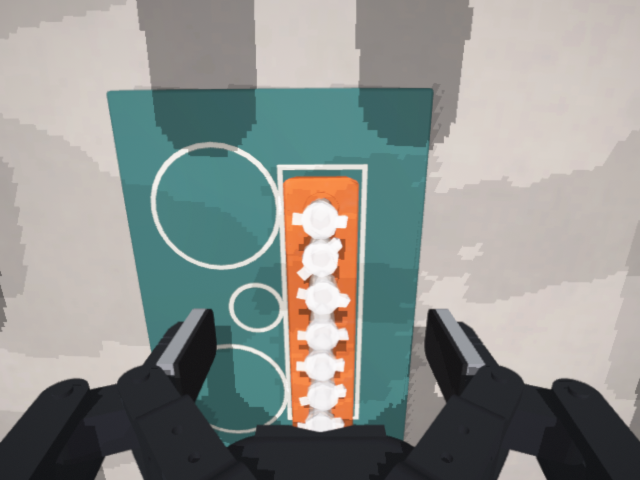

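Call:
step_arm(
  delta_pos=[
    [0, 0, -0.005],
    [0, 0, 0],
    [0, 0, 0],
    [0, 0, 0],
    [0, 0, 0],
    [0, 0, 0],
    [0, 0, 0],
    [0, 0, 0],
    [0, 0, 0],
    [0, 0, 0],
  ],
  twist=[
    [0, 0, 0],
    [0, 0, 0],
    [0, 0, 0],
    [0, 0, 0],
    [0, 0, 0],
    [0, 0, 0],
    [0, 0, 0],
    [0, 0, 0],
    [0, 0, 0],
    [0, 0, 0],
  ],
  jaw=1,
)

```text
time: 23.93
tool_pos: [0.6054, -0.0029, 0.0081]
ee_rot: [0.689, 0.724, 0.0, 0.0]
ft_force: [0.5, -0.2, 5.4]
gripper_width: 0.0261
```

```bash
python3 snap.py w13; python3 -c "
from h import *
cv2.imwrite('pics/s13.png',cv2.resize(bot.capture('side')[150:330,200:420,::-1],None,fx=3.2,fy=3.2))"
```

```text
t 23.93 tcp [ 0.6054 -0.0029  0.0081] yaw(tool y) deg 2.85 q [-0.23  0.78  0.21  2.03 -0.42  0.37  0.37] w 0.0261 f [ 0.5 -0.2  5.4]
```

View pics/w13.png

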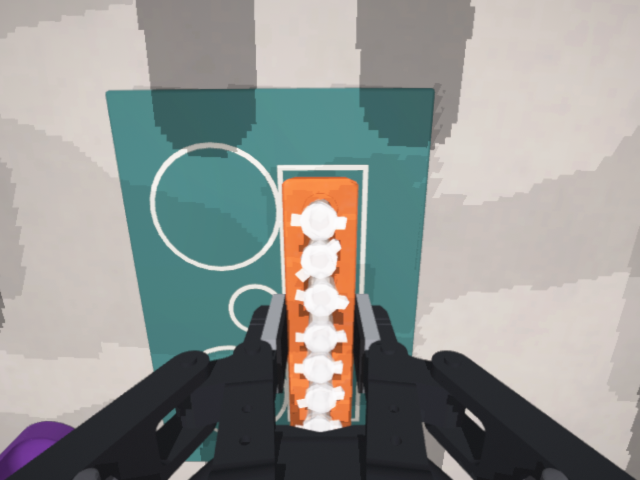

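View pics/s13.png

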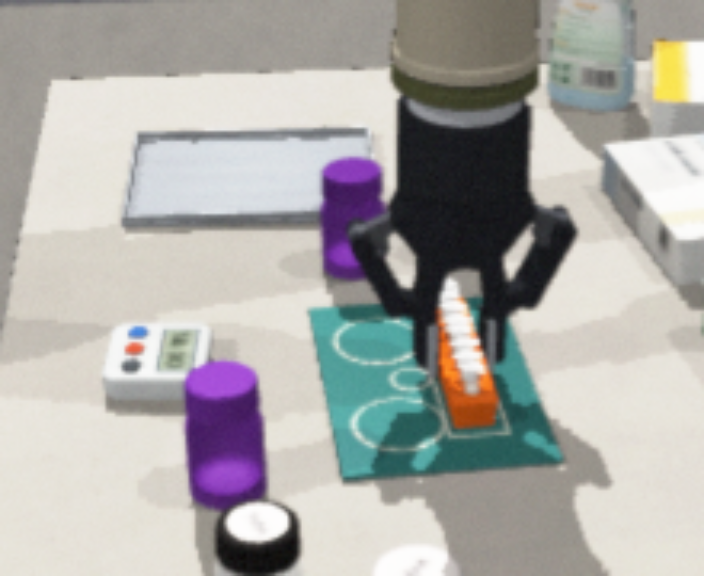

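Call:
step_arm(
  delta_pos=[
    [0, 0, 0.03],
    [0, 0, 0.08],
    [0, 0, 0.14],
    [0, 0, 0.16],
    [0, 0, 0.16],
    [-0.02, 0.05, 0.1],
    [-0.05, 0.1, 0.03],
    [-0.06, 0.12, 0],
    [-0.06, 0.13, 0],
    [-0.06, 0.13, 0],
  ],
  twist=[
    [0, 0, 0],
    [0, 0, 0],
    [0, 0, 0],
    [0, 0, 0],
    [0, 0, 0],
    [0, 0, 0.1],
    [0, 0, 0.18],
    [0, 0, 0.2],
    [0, 0, 0.2],
    [0, 0, 0.2],
  ],
)

```text
time: 24.87
tool_pos: [0.5545, 0.1039, 0.1484]
ee_rot: [0.504, 0.864, 0.0, 0.0]
ft_force: [0.1, -0.5, -0.8]
gripper_width: 0.0262
```

Call:
step_arm(
  delta_pos=[
    [-0.06, 0.13, 0],
    [-0.06, 0.13, 0],
    [-0.06, 0.13, 0],
    [-0.06, 0.13, 0],
    [-0.06, 0.13, 0],
    [-0.037, 0.1, 0],
    [-0.02, 0.07, 0],
    [0, 0.03, 0],
    [0, 0, 0],
    [0, 0, 0],
  ],
  twist=[
    [0, 0, 0.2],
    [0, 0, 0.2],
    [0, 0, 0.2],
    [0, 0, 0.2],
    [0, 0, 0.2],
    [0, 0, 0.2],
    [0, 0, 0.2],
    [0, 0, 0.2],
    [0, 0, 0.2],
    [0, 0, 0.2],
  ],
)

```text
time: 25.7
tool_pos: [0.4834, 0.2737, 0.1479]
ee_rot: [0.003, 1.0, -0.0, 0.0]
ft_force: [0.1, 0.1, -0.8]
gripper_width: 0.0263
```

Call:
step_arm(
  delta_pos=[
    [0, 0, 0],
    [0, 0, 0],
    [0, 0, 0],
    [0, 0, 0],
  ],
  twist=[
    [0, 0, 0.1],
    [0, 0, 0],
    [0, 0, 0],
    [0, 0, 0],
  ],
)

```text
time: 26.03
tool_pos: [0.4838, 0.2729, 0.1478]
ee_rot: [-0.018, 1.0, -0.0, 0.0]
ft_force: [-1.0, 0.1, -0.4]
gripper_width: 0.0265
```

```bash
python3 snap.py w14; python3 -c "
from h import *
cv2.imwrite('pics/s14.png',bot.capture('side')[:,:,::-1])
print(onplane('wrist',[(320,178)],.023,np.load('pics/w13_w.npy')))"
```

```text
t 26.03 tcp [0.4838 0.2729 0.1478] yaw(tool y) deg 92.12 q [-0.57  0.51 -0.06  2.06  0.06  0.57  0.93] w 0.0265 f [-1.   0.1 -0.4]
[[0.60209452 0.05810165 0.023     ]]
```

View pics/w14.png

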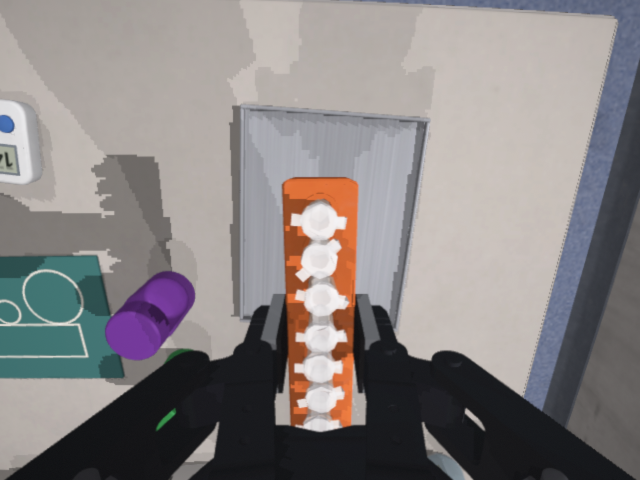

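View pics/s14.png

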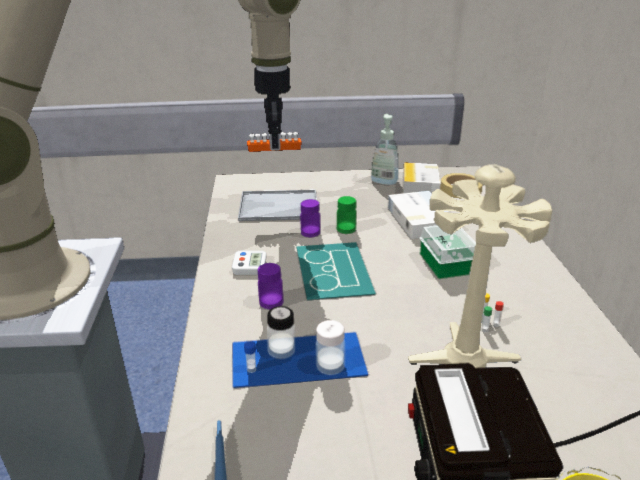

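```bash
python3 - <<'E'
from h import *
W=np.load("pics/w14_w.npy")
c=onplane("wrist",[(243,103),(428,119),(238.5,320),(399,325)],.009,W);print(c[:,:2])
im=cv2.imread("pics/w14.png")
cv2.imwrite("pics/w14c.png",cv2.resize(im[85:345,220:440],None,fx=2.3,fy=2.3,interpolation=cv2.INTER_CUBIC))
px=np.array([(137.6,226.3),(211,229.6),(203.4,323),(128,319.8)])
c=onplane("top",px,.009);print(c[:,:2],c.mean(0)); print(np.linalg.norm(np.roll(c,-1,0)-c,axis=1))
E
```

```text
[[0.3941514  0.21407828]
 [0.40020888 0.34934255]
 [0.57286853 0.20497945]
 [0.57273246 0.34586772]]
[[0.57450135 0.34182251]
 [0.56993733 0.20343616]
 [0.39385875 0.20871055]
 [0.39872942 0.34622198]] [0.48425671 0.2750478  0.009     ]
[0.1384616  0.17615756 0.13759766 0.17582698]
```

View pics/w14c.png

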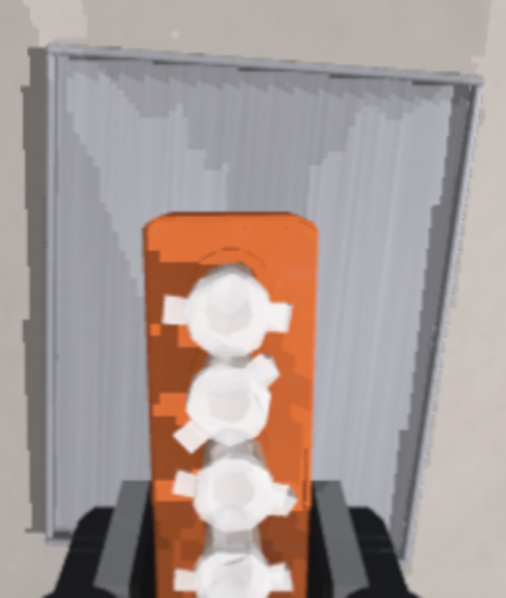

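Call:
step_arm(
  delta_pos=[
    [0.0135, 0.018, 0],
    [0, 0, -0.06],
    [0, 0, -0.12],
    [0, 0, -0.15],
    [0, 0, -0.13],
    [0, 0, -0.1],
    [0, 0, -0.07],
    [0, 0, -0.04],
    [0, 0, 0],
    [0, 0, 0],
  ],
  twist=[
    [0, 0, -0.137],
    [0, 0, 0],
    [0, 0, 0],
    [0, 0, 0],
    [0, 0, 0],
    [0, 0, 0],
    [0, 0, 0],
    [0, 0, 0],
    [0, 0, 0],
    [0, 0, 0],
  ],
)

```text
time: 26.97
tool_pos: [0.4865, 0.2767, 0.0137]
ee_rot: [0.016, 1.0, -0.0, -0.0]
ft_force: [-0.7, 0.7, -0.7]
gripper_width: 0.0264
```

```bash
python3 snap.py w15; python3 -c "
from h import *
cv2.imwrite('pics/s15.png',cv2.resize(bot.capture('side')[100:280,180:400,::-1],None,fx=3.2,fy=3.2))"
```

```text
t 26.97 tcp [0.4865 0.2767 0.0137] yaw(tool y) deg 88.13 q [-0.6   0.73 -0.02  2.12  0.06  0.29  0.86] w 0.0264 f [-0.7  0.7 -0.7]
```

View pics/w15.png

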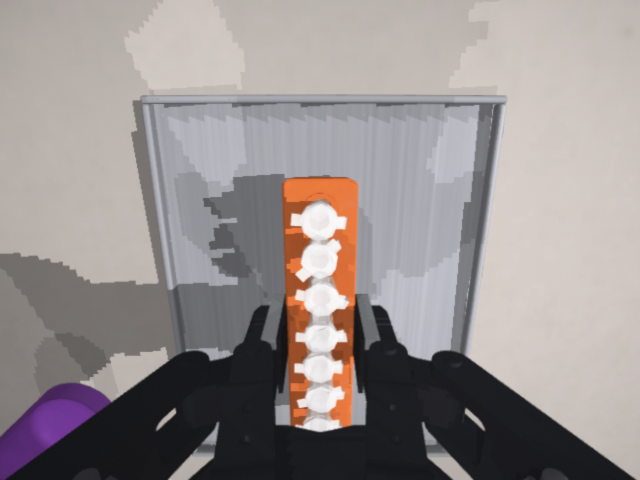

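View pics/s15.png

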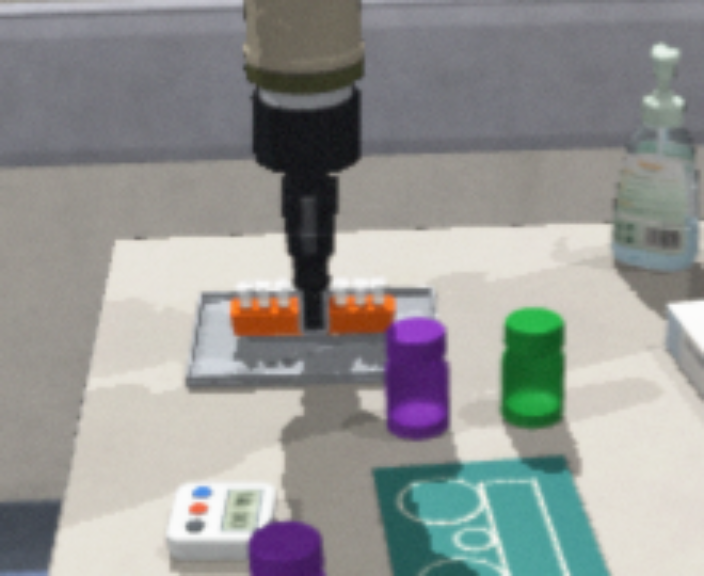

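```bash
python3 - <<'E'
from h import *
W=np.load("pics/w15_w.npy")
print(onplane("wrist",[(143,99),(506,99)],.009,W)[:,:2],onplane("wrist",[(320,179)],.0285,W)[:,:2])
E
```

```text
[[0.39608321 0.21268719]
 [0.40064675 0.35062349]] [[0.42582859 0.27902677]]
```

Call:
step_arm(
  delta_pos=[
    [0, 0, -0.015],
    [0, 0, -0.01],
    [0, 0, -0.006],
    [0, 0, 0],
    [0, 0, 0],
  ],
  twist=[
    [0, 0, 0],
    [0, 0, 0],
    [0, 0, 0],
    [0, 0, 0],
    [0, 0, 0],
  ],
)

```text
time: 27.48
tool_pos: [0.4864, 0.2767, 0.0075]
ee_rot: [0.016, 1.0, 0.0, 0.0]
ft_force: [-0.4, 0.5, -1.0]
gripper_width: 0.0265
```

Call:
step_arm(
  delta_pos=[
    [0.01, 0.007, 0],
    [0, 0, -0.003],
    [0, 0, -0.002],
    [0, 0, 0],
    [0, 0, 0],
    [0, 0, 0],
  ],
  twist=[
    [0, 0, 0],
    [0, 0, 0],
    [0, 0, 0],
    [0, 0, 0],
    [0, 0, 0],
    [0, 0, 0],
  ],
)

```text
time: 27.98
tool_pos: [0.489, 0.2785, 0.0071]
ee_rot: [0.016, 1.0, 0.0, 0.001]
ft_force: [-0.4, 0.9, 7.3]
gripper_width: 0.0265
```

Call:
step_arm(
  delta_pos=[
    [0, 0, 0],
    [0, 0, 0],
    [0, 0, 0],
    [0, 0, 0],
    [0, 0, 0],
    [0, 0, 0.05],
    [0, 0, 0.12],
    [0, 0, 0.16],
    [0, 0, 0.17],
    [0, 0, 0.15],
  ],
  twist=[
    [0, 0, 0],
    [0, 0, 0],
    [0, 0, 0],
    [0, 0, 0],
    [0, 0, 0],
    [0, 0, 0],
    [0, 0, 0],
    [0, 0, 0],
    [0, 0, 0],
    [0, 0, 0],
  ],
  jaw=-0.3,
)

```text
time: 28.82
tool_pos: [0.4883, 0.2779, 0.1388]
ee_rot: [0.016, 1.0, 0.0, 0.0]
ft_force: [1.0, -0.4, -0.2]
gripper_width: 0.0554
```

```bash
python3 snap.py w16; python3 -c "
from h import *
cv2.imwrite('pics/s16.png',bot.capture('side')[:,:,::-1])"
```

```text
t 28.82 tcp [0.4883 0.2779 0.1388] yaw(tool y) deg 88.14 q [-0.59  0.53 -0.04  2.06  0.04  0.55  0.88] w 0.0554 f [ 1.  -0.4 -0.2]
```

View pics/w16.png

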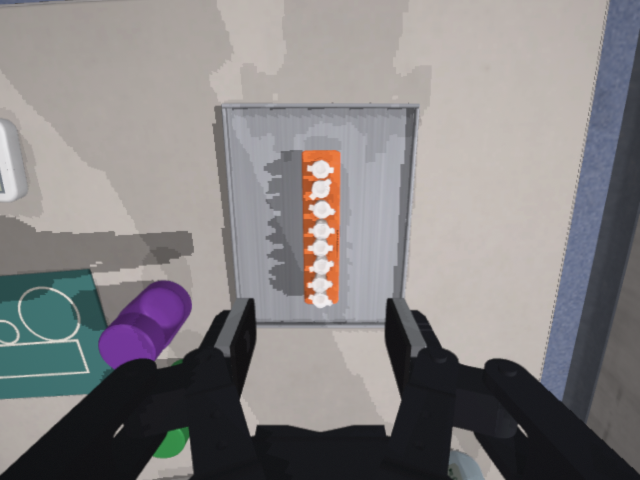

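View pics/s16.png

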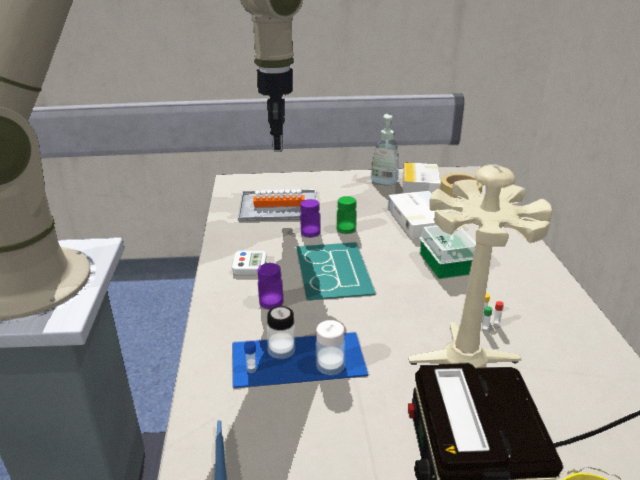

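```bash
python3 - <<'E'
from h import *
W=np.load("pics/w16_w.npy")
t=onplane("wrist",[(222,105),(418,105),(409,325),(233,326)],.009,W);s=onplane("wrist",[(303,151),(340,150),(338,302),(306,303)],.022,W)
print(t.mean(0),s.mean(0),np.linalg.norm(np.roll(t,-1,0)-t,axis=1),np.linalg.norm(np.roll(s,-1,0)-s,axis=1))
E
```

```text
[0.48655317 0.27862347 0.009     ] [0.48727447 0.27949626 0.022     ] [0.13765341 0.17634526 0.14999454 0.17725036] [0.02561247 0.11732218 0.02535855 0.11752892]
```

Call:
step_arm(
  delta_pos=[
    [-0.01, -0.102, 0.02],
    [-0.01, -0.102, 0.02],
    [-0.01, -0.102, 0],
    [-0.01, -0.102, 0],
    [-0.01, -0.102, 0],
    [-0.01, -0.102, 0],
    [-0.01, -0.102, 0],
    [-0.01, -0.102, 0],
    [-0.01, -0.102, 0],
    [-0.01, -0.102, 0],
  ],
  twist=[
    [0, 0, -0.217],
    [0, 0, -0.217],
    [0, 0, -0.217],
    [0, 0, -0.217],
    [0, 0, -0.217],
    [0, 0, -0.217],
    [0, 0, -0.217],
    [0, 0, -0.217],
    [0, 0, -0.217],
    [0, 0, -0.217],
  ],
)

```text
time: 29.75
tool_pos: [0.4679, 0.0731, 0.1445]
ee_rot: [0.554, 0.833, -0.0, -0.0]
ft_force: [-0.0, -0.3, -0.4]
gripper_width: 0.0555
```

Call:
step_arm(
  delta_pos=[
    [-0.01, -0.102, 0],
    [-0.01, -0.102, 0],
    [-0.01, -0.102, 0],
    [-0.01, -0.102, 0],
    [-0.01, -0.102, 0],
    [-0.01, -0.102, 0],
    [-0.01, -0.102, 0],
    [-0.01, -0.102, 0],
    [-0.01, -0.102, 0],
    [-0.01, -0.102, 0],
  ],
  twist=[
    [0, 0, -0.217],
    [0, 0, -0.217],
    [0, 0, -0.217],
    [0, 0, -0.217],
    [0, 0, -0.217],
    [0, 0, -0.217],
    [0, 0, -0.217],
    [0, 0, -0.217],
    [0, 0, -0.217],
    [0, 0, -0.217],
  ],
)

```text
time: 30.58
tool_pos: [0.448, -0.1307, 0.1445]
ee_rot: [0.915, 0.404, -0.0, -0.0]
ft_force: [0.2, -0.6, -0.5]
gripper_width: 0.0554
```

Call:
step_arm(
  delta_pos=[
    [-0.01, -0.102, 0],
    [-0.01, -0.102, 0],
    [-0.01, -0.102, 0],
    [-0.01, -0.102, 0],
    [-0.01, -0.102, 0],
    [-0.01, -0.102, 0],
    [-0.01, -0.102, 0],
    [0, 0, 0],
    [0, 0, 0],
    [0, 0, 0],
  ],
  twist=[
    [0, 0, -0.217],
    [0, 0, -0.217],
    [0, 0, -0.217],
    [0, 0, -0.217],
    [0, 0, -0.217],
    [0, 0, -0.217],
    [0, 0, -0.217],
    [0, 0, 0],
    [0, 0, 0],
    [0, 0, 0],
  ],
  jaw=-1,
)

```text
time: 31.42
tool_pos: [0.4342, -0.2719, 0.1442]
ee_rot: [1.0, 0.022, -0.0, -0.001]
ft_force: [0.0, 0.6, 0.1]
gripper_width: 0.0854
```

```bash
python3 snap.py w17
```

```text
t 31.42 tcp [ 0.4342 -0.2719  0.1442] yaw(tool y) deg -87.51 q [-0.05  0.59  0.75  2.19 -0.71  0.62 -0.31] w 0.0854 f [0.  0.6 0.1]
```

View pics/w17.png

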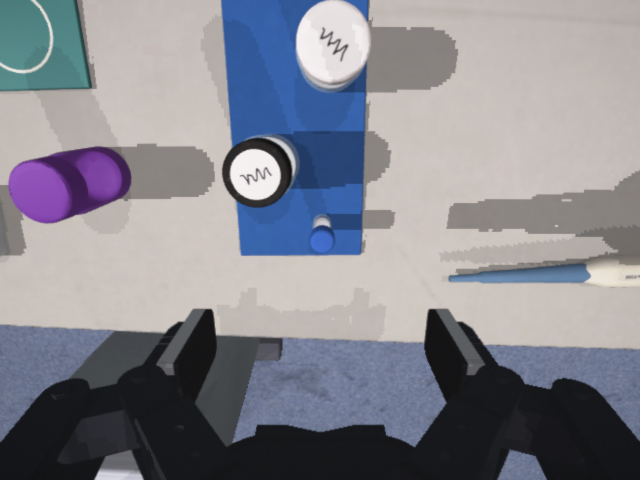

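Call:
step_arm(
  delta_pos=[
    [0, 0, -0.08],
    [0, 0, -0.13],
    [0, 0, -0.15],
    [0, 0, -0.1],
    [0, 0, -0.08],
    [0, 0, -0.04],
    [0, 0, -0.021],
    [0, 0, 0],
    [0, 0, 0],
  ],
  twist=[
    [0, 0, 0],
    [0, 0, 0],
    [0, 0, 0],
    [0, 0, 0],
    [0, 0, 0],
    [0, 0, 0],
    [0, 0, 0],
    [0, 0, 0],
    [0, 0, 0],
  ],
)

```text
time: 32.22
tool_pos: [0.4346, -0.2723, 0.0246]
ee_rot: [1.0, 0.021, 0.0, -0.0]
ft_force: [-0.5, 0.2, 0.2]
gripper_width: 0.0853
```

Call:
step_arm(
  delta_pos=[
    [0, 0, 0],
    [0, 0, 0],
    [0, 0, 0],
    [0, 0, 0],
    [0, 0, 0],
    [0, 0, 0],
    [0, 0, 0],
    [0, 0, 0],
    [0, 0, 0],
    [0, 0, 0],
  ],
  twist=[
    [0, 0, 0],
    [0, 0, 0],
    [0, 0, 0],
    [0, 0, 0],
    [0, 0, 0],
    [0, 0, 0],
    [0, 0, 0],
    [0, 0, 0],
    [0, 0, 0],
    [0, 0, 0],
  ],
  jaw=1,
)

```text
time: 33.05
tool_pos: [0.4346, -0.2729, 0.0245]
ee_rot: [1.0, 0.021, 0.0, 0.0]
ft_force: [0.2, 0.2, 5.4]
gripper_width: 0.0145
```

```bash
python3 snap.py w18
```

```text
t 33.05 tcp [ 0.4346 -0.2729  0.0245] yaw(tool y) deg -87.64 q [ 0.17  0.74  0.42  2.25 -0.97  0.34 -0.1 ] w 0.0145 f [0.2 0.2 5.4]
```

View pics/w18.png

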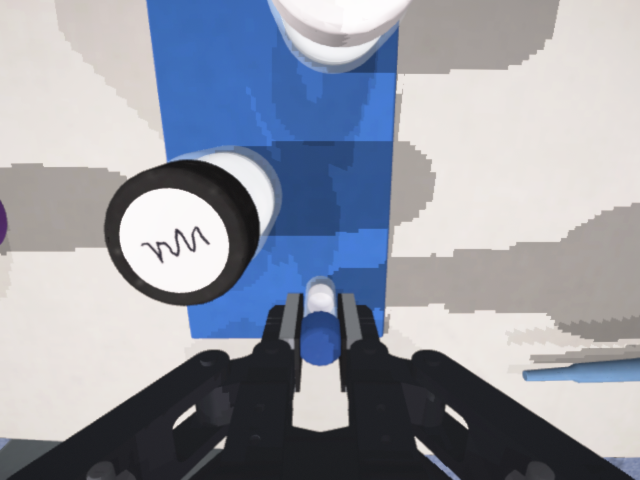

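Call:
step_arm(
  delta_pos=[
    [0, 0, 0.05],
    [0, 0, 0.1],
    [0, 0, 0.15],
    [0, 0, 0.15],
    [0.03, 0.05, 0.1],
    [0.06, 0.11, 0],
    [0.08, 0.15, 0],
    [0.08, 0.15, 0],
    [0.08, 0.15, 0],
    [0.08, 0.15, 0],
  ],
  twist=[
    [0, 0, 0],
    [0, 0, 0],
    [0, 0, 0],
    [0, 0, 0],
    [0, 0, 0],
    [0, 0, 0],
    [0, 0, 0],
    [0, 0, 0],
    [0, 0, 0],
    [0, 0, 0],
  ],
)

```text
time: 33.93
tool_pos: [0.5168, -0.1191, 0.1342]
ee_rot: [1.0, 0.021, -0.0, -0.0]
ft_force: [1.2, 0.2, -1.2]
gripper_width: 0.0146
```

Call:
step_arm(
  delta_pos=[
    [0.08, 0.15, 0],
    [0.08, 0.15, 0],
    [0.07, 0.14, 0],
    [0.05, 0.09, 0],
    [0.0115, 0.046, 0],
    [0, 0, 0],
    [0, 0, -0.1],
    [0, 0, -0.15],
    [0, 0, -0.1],
    [0, 0, -0.08],
  ],
  twist=[
    [0, 0, 0],
    [0, 0, 0],
    [0, 0, 0],
    [0, 0, 0],
    [0, 0, 0],
    [0, 0, 0],
    [0, 0, 0],
    [0, 0, 0],
    [0, 0, 0],
    [0, 0, 0],
  ],
)

```text
time: 34.77
tool_pos: [0.5732, -0.0075, 0.047]
ee_rot: [1.0, 0.02, -0.001, 0.0]
ft_force: [0.4, 0.1, 0.3]
gripper_width: 0.0145
```

Call:
step_arm(
  delta_pos=[
    [0, 0, -0.05],
    [0, 0, -0.03],
    [0, 0, -0.02],
    [0, 0, -0.005],
    [0, 0, 0],
    [0, 0, 0],
  ],
  twist=[
    [0, 0, 0],
    [0, 0, 0],
    [0, 0, 0],
    [0, 0, 0],
    [0, 0, 0],
    [0, 0, 0],
  ],
)

```text
time: 35.27
tool_pos: [0.5751, -0.0057, 0.028]
ee_rot: [1.0, 0.021, 0.001, -0.0]
ft_force: [0.2, 0.1, 0.5]
gripper_width: 0.0143
```

```bash
python3 snap.py w19
```

```text
t 35.27 tcp [ 0.5751 -0.0057  0.028 ] yaw(tool y) deg -87.63 q [-0.46  0.81  0.59  2.11 -0.96  0.51 -0.67] w 0.0143 f [0.2 0.1 0.5]
```

View pics/w19.png

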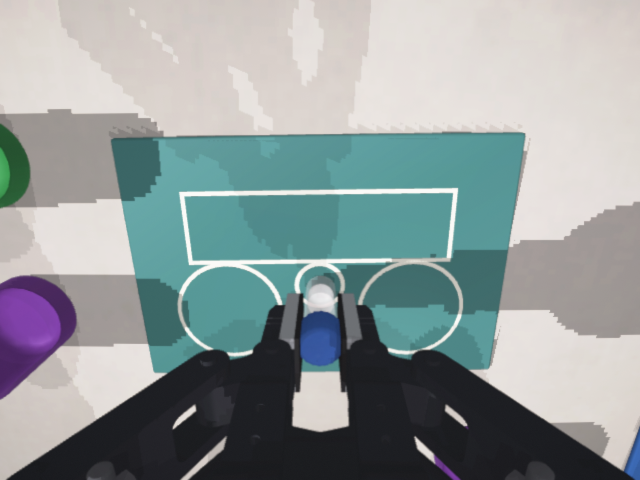

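Matches the pre-pick view. Lower to contact.

Call:
step_arm(
  delta_pos=[
    [0, 0, -0.01],
    [0, 0, -0.006],
    [0, 0, -0.002],
    [0, 0, 0],
    [0, 0, 0],
  ],
  twist=[
    [0, 0, 0],
    [0, 0, 0],
    [0, 0, 0],
    [0, 0, 0],
    [0, 0, 0],
  ],
)

```text
time: 35.73
tool_pos: [0.5753, -0.0055, 0.0245]
ee_rot: [1.0, 0.021, 0.001, -0.0]
ft_force: [-1.0, 0.2, 8.7]
gripper_width: 0.0144
```

Call:
step_arm(
  delta_pos=[
    [0, 0, 0],
    [0, 0, 0],
    [0, 0, 0],
    [0, 0, 0],
    [0, 0, 0],
    [0, 0, 0.05],
    [0, 0, 0.12],
    [0, 0, 0.16],
    [0, 0, 0.16],
    [0, 0, 0.11],
  ],
  twist=[
    [0, 0, 0],
    [0, 0, 0],
    [0, 0, 0],
    [0, 0, 0],
    [0, 0, 0],
    [0, 0, 0],
    [0, 0, 0],
    [0, 0, 0],
    [0, 0, 0],
    [0, 0, 0],
  ],
  jaw=-1,
)

```text
time: 36.57
tool_pos: [0.5749, -0.0061, 0.1466]
ee_rot: [1.0, 0.02, 0.001, 0.0]
ft_force: [0.9, 0.2, -1.0]
gripper_width: 0.0853
```

Call:
step_arm(
  delta_pos=[
    [-0.03, -0.07, 0.02],
    [-0.04, -0.1, 0.02],
    [-0.04, -0.1, 0],
    [-0.04, -0.1, 0],
    [-0.04, -0.1, 0],
    [-0.04, -0.1, 0],
    [-0.04, -0.1, 0],
    [-0.04, -0.1, 0],
    [-0.04, -0.1, 0],
    [-0.04, -0.1, 0],
  ],
  twist=[
    [0, 0, 0.2],
    [0, 0, 0.2],
    [0, 0, 0.2],
    [0, 0, 0.2],
    [0, 0, 0.2],
    [0, 0, 0.2],
    [0, 0, 0.2],
    [0, 0, 0.2],
    [0, 0, 0.2],
    [0, 0, 0.2],
  ],
)

```text
time: 37.4
tool_pos: [0.496, -0.2007, 0.1524]
ee_rot: [0.854, 0.52, -0.0, 0.0]
ft_force: [0.1, 0.0, 0.0]
gripper_width: 0.0854
```

Call:
step_arm(
  delta_pos=[
    [-0.04, -0.1, 0],
    [-0.035, -0.053, 0],
    [0, 0, 0],
    [0, 0, 0],
    [0, 0, 0],
    [0, 0, 0],
    [0, 0, 0],
    [0, 0, 0],
  ],
  twist=[
    [0, 0, 0.2],
    [0, 0, 0.2],
    [0, 0, 0.2],
    [0, 0, 0.2],
    [0, 0, 0.2],
    [0, 0, 0],
    [0, 0, 0],
    [0, 0, 0],
  ],
)

```text
time: 38.07
tool_pos: [0.4816, -0.2303, 0.1519]
ee_rot: [0.694, 0.72, -0.0, 0.0]
ft_force: [-0.3, 0.1, 0.0]
gripper_width: 0.0853
```

```bash
python3 snap.py w20; python3 -c "
from h import *
cv2.imwrite('pics/s20.png',cv2.resize(bot.capture('side')[200:440,180:440,::-1],None,fx=2.5,fy=2.5))"
```

```text
t 38.07 tcp [ 0.4816 -0.2303  0.1519] yaw(tool y) deg 2.17 q [ 0.12  0.5   0.31  2.12 -0.28  0.55  0.67] w 0.0853 f [-0.3  0.1  0. ]
```

View pics/s20.png

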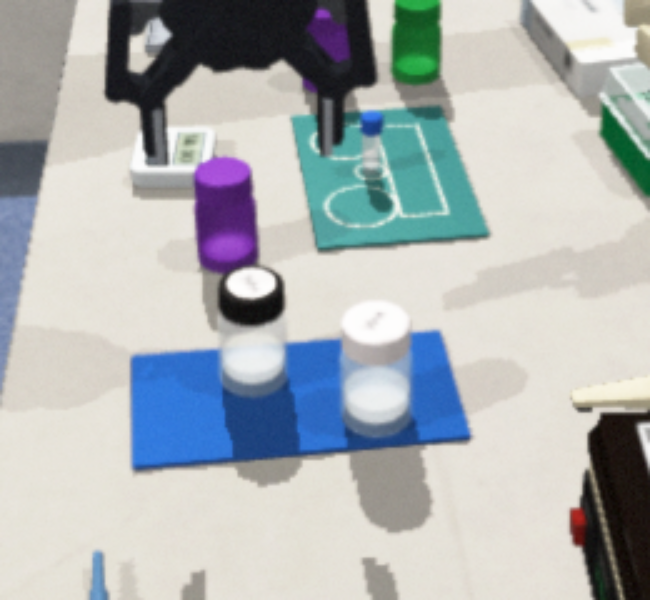

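View pics/w20.png

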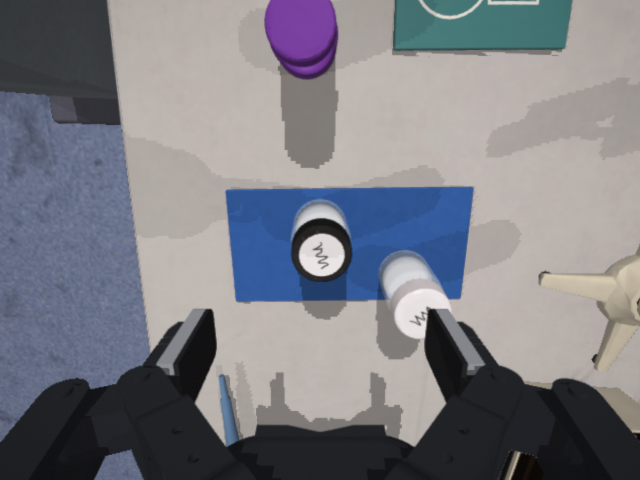

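Call:
step_arm(
  delta_pos=[
    [0.001, 0, -0.06],
    [0, 0, -0.12],
    [0, 0, -0.14],
    [0, 0, -0.11],
    [0, 0, -0.07],
    [0, 0, -0.0285],
    [0, 0, 0],
    [0, 0, 0],
    [0, 0, 0],
  ],
  twist=[
    [0, 0, 0.008],
    [0, 0, 0],
    [0, 0, 0],
    [0, 0, 0],
    [0, 0, 0],
    [0, 0, 0],
    [0, 0, 0],
    [0, 0, 0],
    [0, 0, 0],
  ],
)

```text
time: 38.92
tool_pos: [0.4824, -0.2303, 0.0469]
ee_rot: [0.691, 0.723, 0.0, 0.001]
ft_force: [0.6, 0.2, 0.5]
gripper_width: 0.0851
```

Call:
step_arm(
  delta_pos=[
    [0, 0, 0],
    [0, 0, 0],
    [0, 0, 0],
    [0, 0, 0],
    [0, 0, 0],
    [0, 0, 0],
    [0, 0, 0],
    [0, 0, 0],
    [0, 0, 0],
  ],
  twist=[
    [0, 0, 0],
    [0, 0, 0],
    [0, 0, 0],
    [0, 0, 0],
    [0, 0, 0],
    [0, 0, 0],
    [0, 0, 0],
    [0, 0, 0],
    [0, 0, 0],
  ],
  jaw=1,
)

```text
time: 39.67
tool_pos: [0.4822, -0.2302, 0.0468]
ee_rot: [0.691, 0.723, 0.0, 0.0]
ft_force: [-1.4, 1.7, 8.9]
gripper_width: 0.0389
```

```bash
python3 snap.py w21
```

```text
t 39.67 tcp [ 0.4822 -0.2302  0.0468] yaw(tool y) deg 2.61 q [ 0.22  0.67  0.18  2.18 -0.37  0.32  0.75] w 0.0389 f [-1.4  1.7  8.9]
```

View pics/w21.png

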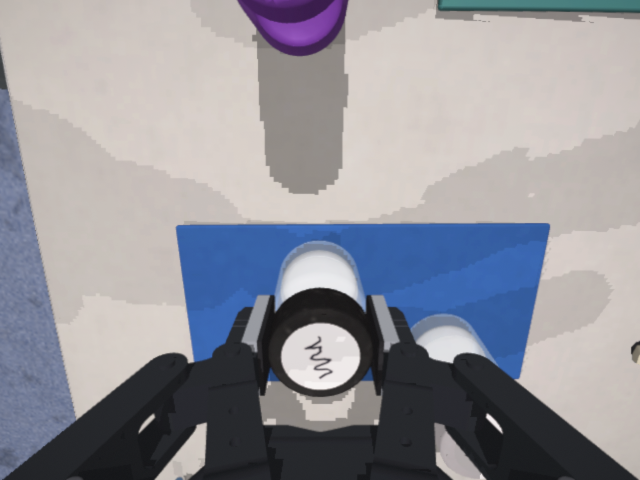

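Call:
step_arm(
  delta_pos=[
    [0, 0, 0.05],
    [0, 0, 0.1],
    [0, 0, 0.15],
    [0, 0, 0.12],
    [0.015, 0.05, 0.08],
    [0.04, 0.1, 0],
    [0.05, 0.15, 0],
    [0.05, 0.17, 0],
    [0.05, 0.18, 0],
    [0.05, 0.18, 0],
  ],
  twist=[
    [0, 0, 0],
    [0, 0, 0],
    [0, 0, 0],
    [0, 0, 0],
    [0, 0, 0],
    [0, 0, 0],
    [0, 0, 0],
    [0, 0, 0],
    [0, 0, 0],
    [0, 0, 0],
  ],
)

```text
time: 40.55
tool_pos: [0.533, -0.0627, 0.1467]
ee_rot: [0.691, 0.723, 0.0, 0.0]
ft_force: [0.4, 0.5, -0.7]
gripper_width: 0.0392
```

Call:
step_arm(
  delta_pos=[
    [0.05, 0.18, 0],
    [0.05, 0.16, 0],
    [0.03, 0.12, 0],
    [0.009, 0.068, 0],
    [0, 0, 0],
    [0, 0, -0.09],
    [0, 0, -0.15],
    [0, 0, -0.12],
    [0, 0, -0.07],
    [0, 0, -0.03],
  ],
  twist=[
    [0, 0, 0],
    [0, 0, 0],
    [0, 0, 0],
    [0, 0, 0],
    [0, 0, 0],
    [0, 0, 0],
    [0, 0, 0],
    [0, 0, 0],
    [0, 0, 0],
    [0, 0, 0],
  ],
)

```text
time: 41.38
tool_pos: [0.5593, 0.0394, 0.0524]
ee_rot: [0.692, 0.722, -0.002, -0.001]
ft_force: [-0.2, 0.6, -0.6]
gripper_width: 0.0389
```

Call:
step_arm(
  delta_pos=[
    [0, 0, 0],
    [0, 0, 0],
    [0, 0, 0],
  ],
  twist=[
    [0, 0, 0],
    [0, 0, 0],
    [0, 0, 0],
  ],
)

```text
time: 41.63
tool_pos: [0.5612, 0.0408, 0.0551]
ee_rot: [0.691, 0.723, 0.0, 0.001]
ft_force: [0.2, 0.1, -0.3]
gripper_width: 0.0389
```

```bash
python3 snap.py w22
```

```text
t 41.63 tcp [0.5612 0.0408 0.0551] yaw(tool y) deg 2.57 q [-0.34  0.68  0.25  2.12 -0.42  0.39  0.29] w 0.0389 f [ 0.2  0.1 -0.3]
```

View pics/w22.png

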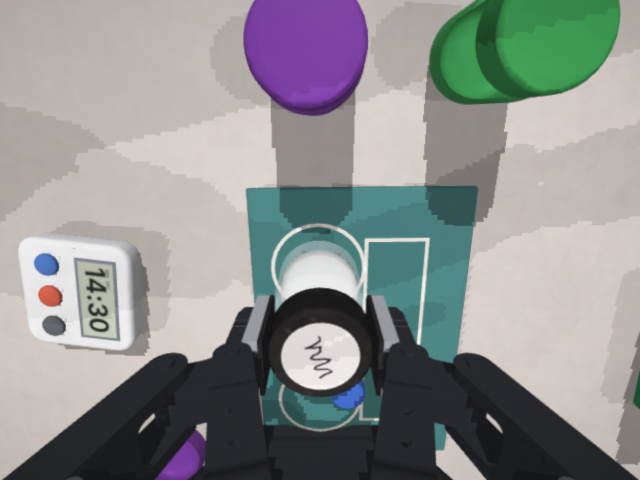

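Need 8.5 mm more, slowly.

Call:
step_arm(
  delta_pos=[
    [0, 0.002, -0.015],
    [0, 0, -0.013],
    [0, 0, -0.008],
    [0, 0, -0.004],
    [0, 0, 0],
    [0, 0, 0],
  ],
  twist=[
    [0, 0, 0],
    [0, 0, 0],
    [0, 0, 0],
    [0, 0, 0],
    [0, 0, 0],
    [0, 0, 0],
  ],
)

```text
time: 42.18
tool_pos: [0.561, 0.0421, 0.0468]
ee_rot: [0.691, 0.723, 0.0, 0.0]
ft_force: [-1.0, 0.9, 9.8]
gripper_width: 0.0387
```

Call:
step_arm(
  delta_pos=[
    [0, 0, 0],
    [0, 0, 0],
    [0, 0, 0],
    [0, 0, 0],
    [0, 0, 0],
    [0, 0, 0.05],
    [0, 0, 0.1],
    [0, 0, 0.15],
    [0, 0, 0.15],
    [0, 0, 0.05],
  ],
  twist=[
    [0, 0, 0],
    [0, 0, 0],
    [0, 0, 0],
    [0, 0, 0],
    [0, 0, 0],
    [0, 0, 0],
    [0, 0, 0],
    [0, 0, 0],
    [0, 0, 0],
    [0, 0, 0],
  ],
  jaw=-1,
)

```text
time: 43.02
tool_pos: [0.5621, 0.0416, 0.15]
ee_rot: [0.691, 0.723, 0.002, 0.001]
ft_force: [1.4, 0.5, 0.2]
gripper_width: 0.0854
```

Call:
step_arm(
  delta_pos=[
    [-0.036, -0.1, 0],
    [0, -0.18, 0],
    [0, -0.2, 0],
    [0, -0.2, 0],
    [0, -0.2, 0],
    [0, -0.2, 0],
    [0, -0.2, 0],
    [0, -0.17, 0],
    [0, -0.1165, 0],
    [0, 0, 0],
  ],
  twist=[
    [0, 0, 0],
    [0, 0, 0],
    [0, 0, 0],
    [0, 0, 0],
    [0, 0, 0],
    [0, 0, 0],
    [0, 0, 0],
    [0, 0, 0],
    [0, 0, 0],
    [0, 0, 0],
  ],
)

```text
time: 43.85
tool_pos: [0.5523, -0.2782, 0.1467]
ee_rot: [0.693, 0.721, -0.001, 0.002]
ft_force: [-1.0, -0.1, 0.2]
gripper_width: 0.0854
```

Call:
step_arm(
  delta_pos=[
    [0, 0, 0],
    [0, 0, 0],
    [0, 0, 0],
  ],
  twist=[
    [0, 0, 0],
    [0, 0, 0],
    [0, 0, 0],
  ],
)

```text
time: 44.1
tool_pos: [0.5537, -0.2698, 0.146]
ee_rot: [0.69, 0.724, 0.0, -0.0]
ft_force: [-0.3, -0.2, -0.2]
gripper_width: 0.0851
```

```bash
python3 snap.py w23; python3 -c "
from h import *
cv2.imwrite('pics/s23.png',cv2.resize(bot.capture('side')[180:420,180:440,::-1],None,fx=2.5,fy=2.5))"
```

```text
t 44.1 tcp [ 0.5537 -0.2698  0.146 ] yaw(tool y) deg 2.71 q [ 0.15  0.59  0.32  1.95 -0.29  0.65  0.7 ] w 0.0851 f [-0.3 -0.2 -0.2]
```

View pics/s23.png

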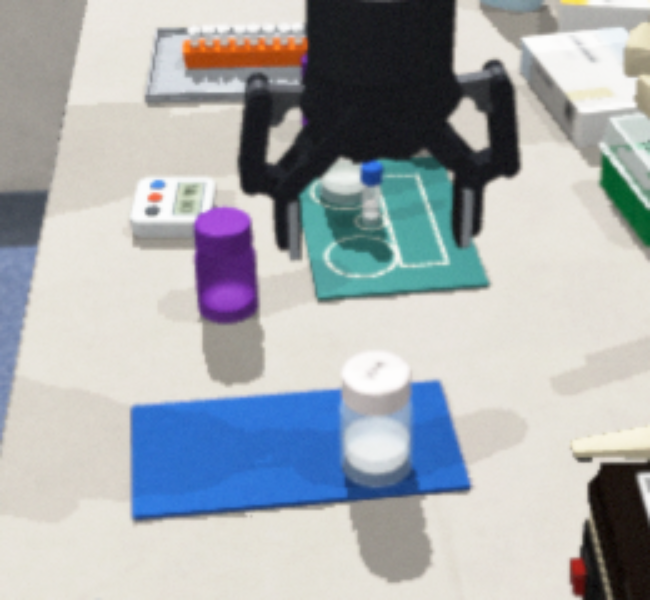

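View pics/w23.png

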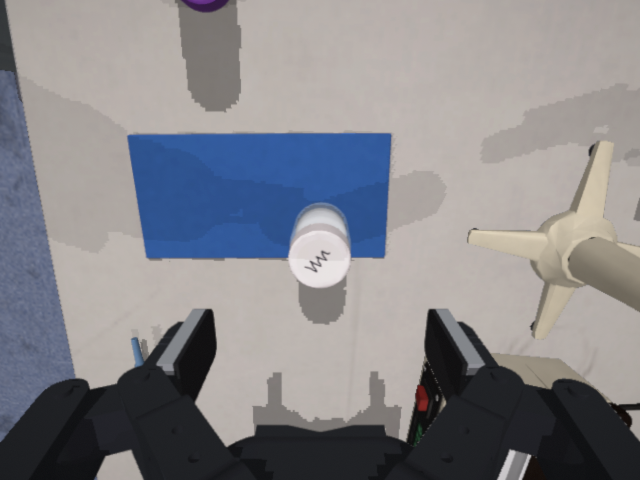

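Down 0.1 m to the white jar.

Call:
step_arm(
  delta_pos=[
    [0, -0.005, -0.05],
    [0, 0, -0.12],
    [0, 0, -0.14],
    [0, 0, -0.1],
    [0, 0, -0.06],
    [0, 0, -0.03],
    [0, 0, 0],
    [0, 0, 0],
    [0, 0, 0],
  ],
  twist=[
    [0, 0, 0],
    [0, 0, 0],
    [0, 0, 0],
    [0, 0, 0],
    [0, 0, 0],
    [0, 0, 0],
    [0, 0, 0],
    [0, 0, 0],
    [0, 0, 0],
  ],
)

```text
time: 44.95
tool_pos: [0.5541, -0.2727, 0.047]
ee_rot: [0.691, 0.723, 0.0, 0.001]
ft_force: [-0.2, -0.8, -0.6]
gripper_width: 0.0853
```

Call:
step_arm(
  delta_pos=[
    [0, 0, 0],
    [0, 0, 0],
    [0, 0, 0],
    [0, 0, 0],
    [0, 0, 0],
    [0, 0, 0],
    [0, 0, 0],
    [0, 0, 0],
    [0, 0, 0],
  ],
  twist=[
    [0, 0, 0],
    [0, 0, 0],
    [0, 0, 0],
    [0, 0, 0],
    [0, 0, 0],
    [0, 0, 0],
    [0, 0, 0],
    [0, 0, 0],
    [0, 0, 0],
  ],
  jaw=1,
)

```text
time: 45.7
tool_pos: [0.5538, -0.2725, 0.0468]
ee_rot: [0.691, 0.723, 0.0, 0.0]
ft_force: [-1.5, 1.3, 6.7]
gripper_width: 0.0388
```

```bash
python3 snap.py w24
```

```text
t 45.7 tcp [ 0.5538 -0.2725  0.0468] yaw(tool y) deg 2.61 q [ 0.21  0.73  0.23  1.99 -0.36  0.46  0.76] w 0.0388 f [-1.5  1.3  6.7]
```

View pics/w24.png

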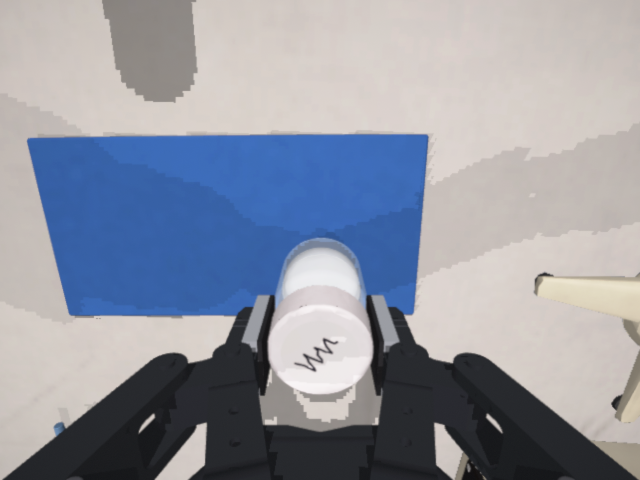

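Call:
step_arm(
  delta_pos=[
    [0, 0, 0.05],
    [0, 0, 0.1],
    [0, 0, 0.15],
    [0, 0, 0.12],
    [0, 0.04, 0.08],
    [0.01, 0.1, 0],
    [0.01, 0.15, 0],
    [0.01, 0.15, 0],
    [0.0135, 0.15, 0],
    [0, 0.15, 0],
  ],
  twist=[
    [0, 0, 0],
    [0, 0, 0],
    [0, 0, 0],
    [0, 0, 0],
    [0, 0, 0],
    [0, 0, 0],
    [0, 0, 0],
    [0, 0, 0],
    [0, 0, 0],
    [0, 0, 0],
  ],
)

```text
time: 46.58
tool_pos: [0.5625, -0.123, 0.1467]
ee_rot: [0.691, 0.723, 0.0, 0.0]
ft_force: [0.7, 0.1, -0.9]
gripper_width: 0.0387
```

Call:
step_arm(
  delta_pos=[
    [0, 0.15, 0],
    [0, 0.13, 0],
    [0, 0.0845, 0],
    [0, 0, 0],
    [0, 0, -0.1],
    [0, 0, -0.15],
    [0, 0, -0.12],
    [0, 0, -0.07],
    [0, 0, -0.03],
    [0, 0, 0],
  ],
  twist=[
    [0, 0, 0],
    [0, 0, 0],
    [0, 0, 0],
    [0, 0, 0],
    [0, 0, 0],
    [0, 0, 0],
    [0, 0, 0],
    [0, 0, 0],
    [0, 0, 0],
    [0, 0, 0],
  ],
)

```text
time: 47.42
tool_pos: [0.5616, -0.0522, 0.0511]
ee_rot: [0.691, 0.723, -0.001, -0.001]
ft_force: [-0.6, 0.2, -1.8]
gripper_width: 0.0389
```

Call:
step_arm(
  delta_pos=[
    [0, 0, 0],
    [0, 0, 0],
  ],
  twist=[
    [0, 0, 0],
    [0, 0, 0],
  ],
)

```text
time: 47.58
tool_pos: [0.5628, -0.0519, 0.0531]
ee_rot: [0.691, 0.723, 0.0, 0.001]
ft_force: [0.3, -0.2, -1.4]
gripper_width: 0.0388
```

```bash
python3 snap.py w25
```

```text
t 47.58 tcp [ 0.5628 -0.0519  0.0531] yaw(tool y) deg 2.59 q [-0.17  0.68  0.24  2.11 -0.41  0.39  0.45] w 0.0388 f [ 0.3 -0.2 -1.4]
```

View pics/w25.png

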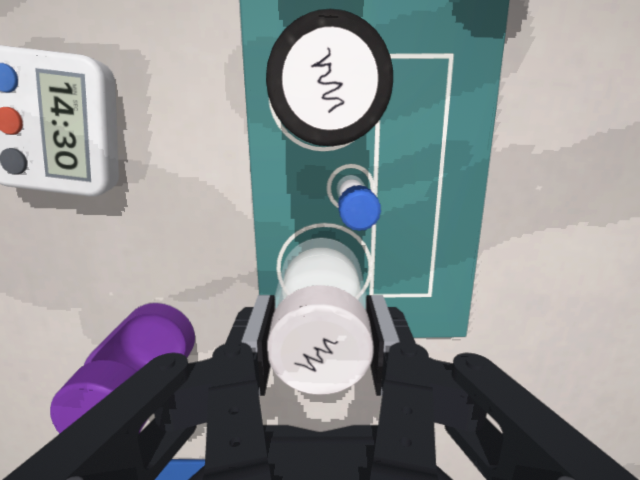

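Call:
step_arm(
  delta_pos=[
    [0, 0, -0.012],
    [0, 0, -0.01],
    [0, 0, -0.007],
    [0, 0, -0.003],
    [0, 0, 0],
    [0, 0, 0],
  ],
  twist=[
    [0, 0, 0],
    [0, 0, 0],
    [0, 0, 0],
    [0, 0, 0],
    [0, 0, 0],
    [0, 0, 0],
  ],
)

```text
time: 48.13
tool_pos: [0.5625, -0.0515, 0.0467]
ee_rot: [0.691, 0.723, 0.001, 0.0]
ft_force: [-2.2, 1.2, 14.6]
gripper_width: 0.0387
```

Call:
step_arm(
  delta_pos=[
    [0, 0, 0],
    [0, 0, 0],
    [0, 0, 0],
    [0, 0, 0],
    [0, 0, 0],
    [0, 0, 0.05],
    [0, 0, 0.1],
    [0, 0, 0.15],
    [0, 0, 0.2],
    [0, 0, 0.2],
  ],
  twist=[
    [0, 0, 0],
    [0, 0, 0],
    [0, 0, 0],
    [0, 0, 0],
    [0, 0, 0],
    [0, 0, 0],
    [0, 0, 0],
    [0, 0, 0],
    [0, 0, 0],
    [0, 0, 0],
  ],
  jaw=-1,
)

```text
time: 48.97
tool_pos: [0.5614, -0.0517, 0.1871]
ee_rot: [0.691, 0.723, -0.001, -0.001]
ft_force: [0.1, -0.1, 0.5]
gripper_width: 0.0852
```

Call:
step_arm(
  delta_pos=[
    [0, 0.05, 0.18],
    [-0.015, 0.1, 0.15],
    [0, 0.063, 0.042],
    [0, 0, 0],
    [0, 0, 0],
    [0, 0, 0],
    [0, 0, 0],
  ],
  twist=[
    [0, 0, -0.026],
    [0, 0, 0],
    [0, 0, 0],
    [0, 0, 0],
    [0, 0, 0],
    [0, 0, 0],
    [0, 0, 0],
  ],
)

```text
time: 49.55
tool_pos: [0.5585, -0.01, 0.2589]
ee_rot: [0.696, 0.718, -0.001, -0.0]
ft_force: [-0.6, -1.4, -0.1]
gripper_width: 0.0855
```

```bash
python3 snap.py w26; python3 - <<'E'
from h import *
cv2.imwrite('pics/s26.png',bot.capture('side')[:,:,::-1])
im=cv2.imread("pics/w26.png");a=cv2.imread("pics/w1.png")
cv2.imwrite("pics/cmp.png",cv2.resize(np.hstack([a[95:285,270:420],im[95:285,270:420]]),None,fx=2.6,fy=2.6))
for n in("w1","w26"):
    im=cv2.imread(f"pics/{n}.png");W=np.load(f"pics/{n}_w.npy");hsv=cv2.cvtColor(im,cv2.COLOR_BGR2HSV)
    m=cv2.inRange(hsv,(105,150,60),(120,255,255)); m[230:]=0; m[:,:320]=0;m[:,355:]=0;m[:185]=0
    v=np.argwhere(m).mean(0)[::-1]; print(n,"vial",onplane("wrist",[v],.052,W))
    m=((hsv[:,:,2]<50)*255).astype(np.uint8); b=np.zeros_like(m); b[125:190,295:355]=m[125:190,295:355]
    c=max(cv2.findContours(b,0,1)[0],key=cv2.contourArea); print("black",onplane("wrist",[cv2.minEnclosingCircle(c)[0]],.074,W))
    m=cv2.inRange(hsv,(0,0,190),(180,30,255)); b=np.zeros_like(m); b[232:285,295:350]=m[232:285,295:350]
    c=max(cv2.findContours(b,0,1)[0],key=cv2.contourArea); print("white",onplane("wrist",[cv2.minEnclosingCircle(c)[0]],.076,W))
E
```

```text
t 49.55 tcp [ 0.5585 -0.01    0.2589] yaw(tool y) deg 1.76 q [-0.42  0.39  0.46  1.97 -0.23  0.83  0.21] w 0.0855 f [-0.6 -1.4 -0.1]
w1 vial [[ 0.57579298 -0.00602943  0.052     ]]
black [[0.56086072 0.04015575 0.074     ]]
white [[ 0.56335227 -0.04918954  0.076     ]]
w26 vial [[ 0.57596044 -0.00508965  0.052     ]]
black [[0.56109113 0.04076869 0.074     ]]
white [[ 0.56134673 -0.04926665  0.076     ]]
```

View pics/cmp.png

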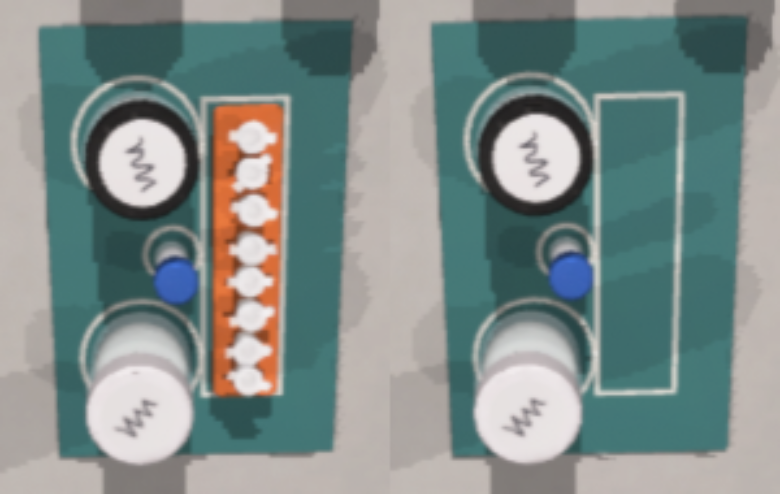

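View pics/s26.png

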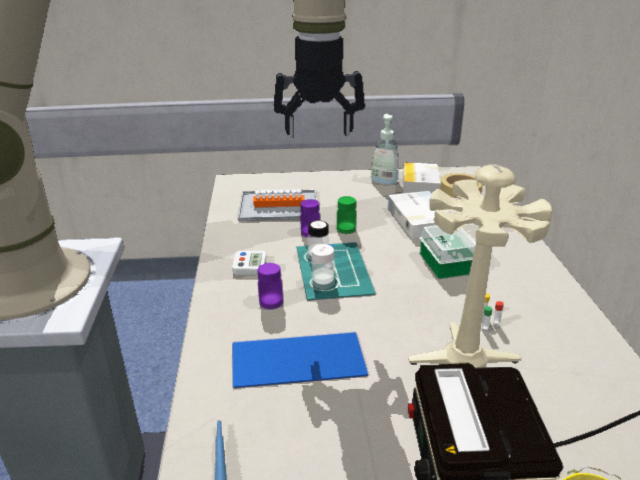

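All are within about 2 mm of their starting spots and upright, and the strip is in the tray. I'm handing the job in.

```bash
python3 -c "
from station import bot
print(bot.sign_off())"
```

```text
the job is handed in; nothing more can be done
None
```

The job is done and handed in at about 50 s of the 144 s allowed; sign-off gave no verdict.

I put both jars and the vial on the blue mat, then laid the strip lengthwise in the tray. Then I stood the vial, the black-capped jar and the white-capped jar back on their places on the board.

**Last checks**
- **Jars and vial:** wrist pictures before and after put each within about 2 mm of where it stood, and all look upright.
- **Strip:** measured once, just after release, at about 1 mm from the tray's centre and parallel to it. The final side picture still shows it in the tray.
- **Bystanders:** the timer and the green and purple look-alikes look unmoved in that picture. I judged this by eye and did not measure it.
- **Arm:** the gripper ended open and about 0.26 m above the board, touching nothing.

**Disagreements:** the top and wrist cameras differed by 2–3 mm on absolute positions (up to about 4 mm on the tray's centre). I put the jars and the vial back using the recorded gripping poses, and set the strip in the tray from the wrist view. No check failed.

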